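# Layer banded cartons on a shipping skid and lock the rest in the stock case

### The arm

A 6-joint arm with a two-finger parallel gripper is mounted at the origin on the work surface. World frame = base frame: x ahead of the robot, y to its left, z up, the work surface at z = 0. Lengths are in m, angles in degrees, forces in N, time in s.
With the tool pointing down it reaches from about 0.4 to 0.825 m from the base axis. Payload 7 kg.
Tool frame: the origin (TCP) lies midway between the tips of the shut fingers; the grasp point (between the pads) lies 19 mm behind it; z points along the fingers, y is the line along which they close (so a half turn about z gives the same grasp; the last joint's range is limited). The gripper opens to 88 mm and grips with 3 to 60 N. Pads are 19 mm wide; open, the fingers measure 130 mm over their backs; the gripper's body (78 mm by 193 mm) begins 47 mm behind the grasp point.
Start: joints at [-51.56, 20.546, 0.682, 0, -70.136, -16.507], TCP at [0.252, -0.626, 0.227] pointing down, gripper open.
Joint ranges: [-176.03, 176.03], [-82.01, 121.73], [-58.28, 71.71], [-173.87, 95.51], [-174.79, -0.11], [-173.66, 173.66]. Speed limits (degrees/s): [136.94, 136.94, 172.46, 180, 180, 180].

### API

Orientations are given as [roll, pitch, yaw] about the fixed x, y, z axes, in that order (R = Rz(yaw) Ry(pitch) Rx(roll)).
In Python, from plant import telemetry, viewer, workorder gives the robot as it stands. The module is installed in compiled form; this text tells all that it offers.
- The arm moves only by the tool carry_out, never from a script. Its argument "rows" is a list of rows, each a list of 6 numbers: the shift along the tool's x, y, z in m, then the turn, a rotation vector about the tool's x, y, z in rad. In form: [[tx, ty, tz, ax, ay, az], ...]. A call has 1 to 8 rows; each row is the pose to reach, as a shift and turn from the pose commanded when the call began, along the tool's axes at that moment; what a row does not reach only later rows make up. A row lasts 1/8 s, in which the tool goes at most 62.5 mm and 10.7 degrees, less where a joint would pass 70% of its speed; a pose out of reach is approached as far as the arm can. A call with a gripper value outside its range is refused whole. "grip" is the gripper's target within -1 to 1 (fully open at 1, half-way at 0, shut at -1), set as the call begins (left out, the last holds). The fingers move at their own pace and stop on an object; the grip force is fixed at half the most. Time passes only in rows, so rows that repeat a pose let the fingers close. It gives the time, the measured TCP pose, the force, the opening and the grip force at its end, in the units of the state.
- telemetry.get_obs(): the state, without advancing time (a new reading comes with each control period).
- viewer.snapshot(name): name is "scene" or "top"; returns the picture (420x560x3 uint8, red, green, blue); there is no depth.
- viewer.camera_info(name): a dict with "intrinsics" (3x3 intrinsics, pixels), "extrinsics" (4x4, takes a point from camera to world coordinates). Camera axes: x right, y down, z forward; pixel columns grow to the right and rows downward; lengths in m; the calibration is good to about 2 mm. A picture is of the moment at which its call begins. camera_info takes no time and is no camera call.
- workorder.close_job(): hands the job in; it is judged then, once.
The state is a dict: "clock": time; "joint_pos": joint angles; "qvel": joint speeds; "tau": joint torques, N m; "tool_pos": TCP position; "orientation": TCP orientation; "force": force on the tool from outside, world axes, zero at the start; "moment": the same for the moment, N m; "opening": finger opening in m; "gripper_force": force on a finger pad.
Only numpy, scipy, OpenCV 4.12 (cv2) and the standard library are available. Lean on these libraries where they do the work, as an engineer would, in place of code of your own. Each camera call takes 0.05 s, during which the arm holds its last target. There are 200 camera calls.

### The job

Take all the banded cartons out of the machine's catch tray: lay four of them flat on the shipping skid, one on each of the pencilled outlines, so that they make one interlocking pinwheel layer, and lay the cartons that are left over flat in the wooden stock case, none on top of another. When the left-over cartons are in, shut the case's lid fully and then turn the brass turnbutton square across the lid's edge to secure it. Leave the painter's things standing where they are.

Things in the scene. Friction and masses are not known exactly. Their poses are not given: they have to be found in the camera images.
- carton1: banded cardboard carton, a square-section box 92 x 46 x 46 mm with a white paper band round its middle, about 150 g; origin at its centre, x along its 92 mm length. All cartons are alike and which goes where is free; a carton may lie on any of its four long faces. Always present.
- carton2: banded cardboard carton, a square-section box 92 x 46 x 46 mm with a white paper band round its middle, about 150 g; origin at its centre, x along its 92 mm length. All cartons are alike and which goes where is free; a carton may lie on any of its four long faces. Always present.
- carton3: banded cardboard carton, a square-section box 92 x 46 x 46 mm with a white paper band round its middle, about 150 g; origin at its centre, x along its 92 mm length. All cartons are alike and which goes where is free; a carton may lie on any of its four long faces. Always present.
- carton4: banded cardboard carton, a square-section box 92 x 46 x 46 mm with a white paper band round its middle, about 150 g; origin at its centre, x along its 92 mm length. All cartons are alike and which goes where is free; a carton may lie on any of its four long faces. May be absent.
- carton5: banded cardboard carton, a square-section box 92 x 46 x 46 mm with a white paper band round its middle, about 150 g; origin at its centre, x along its 92 mm length. All cartons are alike and which goes where is free; a carton may lie on any of its four long faces. May be absent. At the start it lies on top of carton1.
- carton6: banded cardboard carton, a square-section box 92 x 46 x 46 mm with a white paper band round its middle, about 150 g; origin at its centre, x along its 92 mm length. All cartons are alike and which goes where is free; a carton may lie on any of its four long faces. May be absent. At the start it lies on top of carton2.
- carton7: banded cardboard carton, a square-section box 92 x 46 x 46 mm with a white paper band round its middle, about 150 g; origin at its centre, x along its 92 mm length. All cartons are alike and which goes where is free; a carton may lie on any of its four long faces. May be absent.
- tray: fixed sheet-steel catch tray of the banding machine at the robot's left, 226 (x) x 246 (y) mm, origin under its middle; floor 4 mm, rim 12 mm above the bench; on its +y side a chute climbs at 23 degrees to the machine. All cartons start in it, lengthwise along x within 0.2 rad, on a grid of 2 along x (106 mm apart) by 3 along y (80 mm); some may have a second one on top.
- skid: fixed plywood shipping skid, a slab 230 x 230 mm, top 30 mm above the bench, origin under its middle. Four carton outlines are drawn on it in thin dark lines: a pinwheel 142 mm square round an empty middle 50 mm square, 4 mm between outlines, one end of each pointing at the side of the next.
- place1 (a point): centre of one drawn outline, on the skid's top face (30 mm above the bench), at (-25, -48) mm in the skid's x and y. The carton lies here lengthwise along the skid's x; its +x half borders the empty middle, so a finger has room there even with the neighbours in place.
- place2 (a point): centre of one drawn outline, on the skid's top face (30 mm above the bench), at (48, -25) mm in the skid's x and y. The carton lies here lengthwise along the skid's y; its +y half borders the empty middle, so a finger has room there even with the neighbours in place.
- place3 (a point): centre of one drawn outline, on the skid's top face (30 mm above the bench), at (25, 48) mm in the skid's x and y. The carton lies here lengthwise along the skid's x; its -x half borders the empty middle, so a finger has room there even with the neighbours in place.
- place4 (a point): centre of one drawn outline, on the skid's top face (30 mm above the bench), at (-48, 25) mm in the skid's x and y. The carton lies here lengthwise along the skid's y; its -y half borders the empty middle, so a finger has room there even with the neighbours in place.
- case: wooden stock case at the robot's right, fixed, 141 (x) x 252 (y) x 70 mm high without its lid; walls and floor 8 mm (inside 125 x 236 mm, 62 mm deep: three cartons fit side by side lengthwise along x, 70 mm apart). Origin under its middle; hinge on its +x side, turnbutton on its -x side.
- case_in (a point): centre of the case's inner floor, 8 mm above the bench.
- lid (a joint): angle of the case's lid: 0 shut flat on the rim, 1.8 rad fully open, leaning back past upright, where it rests at the start. Pushed towards the case's -x past upright (1.57) it falls shut by its own weight within about 2 s, slowed by a damper.
- lid_hinge (a point): middle of the hinge line of the lid, 74 mm above the bench, on the case's +x side; the line runs along the case's y.
- lid_edge (a point): middle of the lid's free edge. The lid is a board 141 mm from hinge to free edge, 252 mm wide, 8 mm thick; shut, its top is 78 mm above the bench.
- button (a joint): angle of the brass turnbutton about its upright pivot: 0 along the front of the case (clear of the lid), +1.57 or -1.57 rad square across the lid's edge, holding the lid down; positive is anticlockwise seen from above. Stops at +1.6 and -1.6; stiff enough (0.06 N m) to stay where it is left.
- button_pivot (a point): pivot of the turnbutton, at the top face of its bar, 96 mm above the bench. The bar reaches 34 mm either side of the pivot, is 14 mm wide and 16 mm high, its underside 2 mm above the shut lid's top and the cleat it is screwed to (26 x 70 mm, top 78 mm above the bench).
- washpot: pale green ceramic brush-washing pot, 86 mm across, 70 mm high, origin under its centre; beyond the skid, not part of the job.
- paint_tin: round open tin of orange paint, 72 mm across, 45 mm high, origin under its centre; beyond the skid, not part of the job.
- inkstone: dark ink stone 120 x 75 x 22 mm, origin under its centre; beyond the case, not part of the job.
Mind the look-alikes: they are no part of the job. What is shaped like the carton3 but blue or turquoise is not meant.

How it is judged (in metres and radians):
On the way, in this order (a step that is already met when the one before it is completed fails the run):
1. the lid of the case is shut (value of joint lid below 0.06 rad), for 0.2 s.
2. then the turnbutton is turned across the lid's edge ((value of joint button above 1.3 rad or value of joint button below -1.3 rad)), for 0.2 s.
At the end, for the whole second after the job is handed in: Each outline has a carton flat on the deck, centre within 10 mm and length within 0.12 rad of it; every other carton lies on the case's floor; all cartons at rest; lid shut (below 0.06 rad); turnbutton at least 1.3 rad from lying along the case's front, either way (((horizontal distance between carton1 and place1 below 0.01 m and angle between the x axis of carton1 and the x axis of skid, either way round below 0.12 rad and z of carton1 in the frame of skid between 0.046 and 0.06 m) or (horizontal distance between carton2 and place1 below 0.01 m and angle between the x axis of carton2 and the x axis of skid, either way round below 0.12 rad and z of carton2 in the frame of skid between 0.046 and 0.06 m) or (horizontal distance between carton3 and place1 below 0.01 m and angle between the x axis of carton3 and the x axis of skid, either way round below 0.12 rad and z of carton3 in the frame of skid between 0.046 and 0.06 m) or (horizontal distance between carton4 and place1 below 0.01 m and angle between the x axis of carton4 and the x axis of skid, either way round below 0.12 rad and z of carton4 in the frame of skid between 0.046 and 0.06 m) or (horizontal distance between carton5 and place1 below 0.01 m and angle between the x axis of carton5 and the x axis of skid, either way round below 0.12 rad and z of carton5 in the frame of skid between 0.046 and 0.06 m) or (horizontal distance between carton6 and place1 below 0.01 m and angle between the x axis of carton6 and the x axis of skid, either way round below 0.12 rad and z of carton6 in the frame of skid between 0.046 and 0.06 m) or (horizontal distance between carton7 and place1 below 0.01 m and angle between the x axis of carton7 and the x axis of skid, either way round below 0.12 rad and z of carton7 in the frame of skid between 0.046 and 0.06 m)) and ((horizontal distance between carton1 and place2 below 0.01 m and angle between the x axis of carton1 and the y axis of skid, either way round below 0.12 rad and z of carton1 in the frame of skid between 0.046 and 0.06 m) or (horizontal distance between carton2 and place2 below 0.01 m and angle between the x axis of carton2 and the y axis of skid, either way round below 0.12 rad and z of carton2 in the frame of skid between 0.046 and 0.06 m) or (horizontal distance between carton3 and place2 below 0.01 m and angle between the x axis of carton3 and the y axis of skid, either way round below 0.12 rad and z of carton3 in the frame of skid between 0.046 and 0.06 m) or (horizontal distance between carton4 and place2 below 0.01 m and angle between the x axis of carton4 and the y axis of skid, either way round below 0.12 rad and z of carton4 in the frame of skid between 0.046 and 0.06 m) or (horizontal distance between carton5 and place2 below 0.01 m and angle between the x axis of carton5 and the y axis of skid, either way round below 0.12 rad and z of carton5 in the frame of skid between 0.046 and 0.06 m) or (horizontal distance between carton6 and place2 below 0.01 m and angle between the x axis of carton6 and the y axis of skid, either way round below 0.12 rad and z of carton6 in the frame of skid between 0.046 and 0.06 m) or (horizontal distance between carton7 and place2 below 0.01 m and angle between the x axis of carton7 and the y axis of skid, either way round below 0.12 rad and z of carton7 in the frame of skid between 0.046 and 0.06 m)) and ((horizontal distance between carton1 and place3 below 0.01 m and angle between the x axis of carton1 and the x axis of skid, either way round below 0.12 rad and z of carton1 in the frame of skid between 0.046 and 0.06 m) or (horizontal distance between carton2 and place3 below 0.01 m and angle between the x axis of carton2 and the x axis of skid, either way round below 0.12 rad and z of carton2 in the frame of skid between 0.046 and 0.06 m) or (horizontal distance between carton3 and place3 below 0.01 m and angle between the x axis of carton3 and the x axis of skid, either way round below 0.12 rad and z of carton3 in the frame of skid between 0.046 and 0.06 m) or (horizontal distance between carton4 and place3 below 0.01 m and angle between the x axis of carton4 and the x axis of skid, either way round below 0.12 rad and z of carton4 in the frame of skid between 0.046 and 0.06 m) or (horizontal distance between carton5 and place3 below 0.01 m and angle between the x axis of carton5 and the x axis of skid, either way round below 0.12 rad and z of carton5 in the frame of skid between 0.046 and 0.06 m) or (horizontal distance between carton6 and place3 below 0.01 m and angle between the x axis of carton6 and the x axis of skid, either way round below 0.12 rad and z of carton6 in the frame of skid between 0.046 and 0.06 m) or (horizontal distance between carton7 and place3 below 0.01 m and angle between the x axis of carton7 and the x axis of skid, either way round below 0.12 rad and z of carton7 in the frame of skid between 0.046 and 0.06 m)) and ((horizontal distance between carton1 and place4 below 0.01 m and angle between the x axis of carton1 and the y axis of skid, either way round below 0.12 rad and z of carton1 in the frame of skid between 0.046 and 0.06 m) or (horizontal distance between carton2 and place4 below 0.01 m and angle between the x axis of carton2 and the y axis of skid, either way round below 0.12 rad and z of carton2 in the frame of skid between 0.046 and 0.06 m) or (horizontal distance between carton3 and place4 below 0.01 m and angle between the x axis of carton3 and the y axis of skid, either way round below 0.12 rad and z of carton3 in the frame of skid between 0.046 and 0.06 m) or (horizontal distance between carton4 and place4 below 0.01 m and angle between the x axis of carton4 and the y axis of skid, either way round below 0.12 rad and z of carton4 in the frame of skid between 0.046 and 0.06 m) or (horizontal distance between carton5 and place4 below 0.01 m and angle between the x axis of carton5 and the y axis of skid, either way round below 0.12 rad and z of carton5 in the frame of skid between 0.046 and 0.06 m) or (horizontal distance between carton6 and place4 below 0.01 m and angle between the x axis of carton6 and the y axis of skid, either way round below 0.12 rad and z of carton6 in the frame of skid between 0.046 and 0.06 m) or (horizontal distance between carton7 and place4 below 0.01 m and angle between the x axis of carton7 and the y axis of skid, either way round below 0.12 rad and z of carton7 in the frame of skid between 0.046 and 0.06 m)) and ((horizontal distance between carton1 and place1 below 0.01 m and angle between the x axis of carton1 and the x axis of skid, either way round below 0.12 rad and z of carton1 in the frame of skid between 0.046 and 0.06 m) or (horizontal distance between carton1 and place2 below 0.01 m and angle between the x axis of carton1 and the y axis of skid, either way round below 0.12 rad and z of carton1 in the frame of skid between 0.046 and 0.06 m) or (horizontal distance between carton1 and place3 below 0.01 m and angle between the x axis of carton1 and the x axis of skid, either way round below 0.12 rad and z of carton1 in the frame of skid between 0.046 and 0.06 m) or (horizontal distance between carton1 and place4 below 0.01 m and angle between the x axis of carton1 and the y axis of skid, either way round below 0.12 rad and z of carton1 in the frame of skid between 0.046 and 0.06 m) or (x of carton1 in the frame of case between -0.06 and 0.06 m and y of carton1 in the frame of case between -0.115 and 0.115 m and z of carton1 in the frame of case between 0.02 and 0.045 m)) and ((horizontal distance between carton2 and place1 below 0.01 m and angle between the x axis of carton2 and the x axis of skid, either way round below 0.12 rad and z of carton2 in the frame of skid between 0.046 and 0.06 m) or (horizontal distance between carton2 and place2 below 0.01 m and angle between the x axis of carton2 and the y axis of skid, either way round below 0.12 rad and z of carton2 in the frame of skid between 0.046 and 0.06 m) or (horizontal distance between carton2 and place3 below 0.01 m and angle between the x axis of carton2 and the x axis of skid, either way round below 0.12 rad and z of carton2 in the frame of skid between 0.046 and 0.06 m) or (horizontal distance between carton2 and place4 below 0.01 m and angle between the x axis of carton2 and the y axis of skid, either way round below 0.12 rad and z of carton2 in the frame of skid between 0.046 and 0.06 m) or (x of carton2 in the frame of case between -0.06 and 0.06 m and y of carton2 in the frame of case between -0.115 and 0.115 m and z of carton2 in the frame of case between 0.02 and 0.045 m)) and ((horizontal distance between carton3 and place1 below 0.01 m and angle between the x axis of carton3 and the x axis of skid, either way round below 0.12 rad and z of carton3 in the frame of skid between 0.046 and 0.06 m) or (horizontal distance between carton3 and place2 below 0.01 m and angle between the x axis of carton3 and the y axis of skid, either way round below 0.12 rad and z of carton3 in the frame of skid between 0.046 and 0.06 m) or (horizontal distance between carton3 and place3 below 0.01 m and angle between the x axis of carton3 and the x axis of skid, either way round below 0.12 rad and z of carton3 in the frame of skid between 0.046 and 0.06 m) or (horizontal distance between carton3 and place4 below 0.01 m and angle between the x axis of carton3 and the y axis of skid, either way round below 0.12 rad and z of carton3 in the frame of skid between 0.046 and 0.06 m) or (x of carton3 in the frame of case between -0.06 and 0.06 m and y of carton3 in the frame of case between -0.115 and 0.115 m and z of carton3 in the frame of case between 0.02 and 0.045 m)) and ((horizontal distance between carton4 and place1 below 0.01 m and angle between the x axis of carton4 and the x axis of skid, either way round below 0.12 rad and z of carton4 in the frame of skid between 0.046 and 0.06 m) or (horizontal distance between carton4 and place2 below 0.01 m and angle between the x axis of carton4 and the y axis of skid, either way round below 0.12 rad and z of carton4 in the frame of skid between 0.046 and 0.06 m) or (horizontal distance between carton4 and place3 below 0.01 m and angle between the x axis of carton4 and the x axis of skid, either way round below 0.12 rad and z of carton4 in the frame of skid between 0.046 and 0.06 m) or (horizontal distance between carton4 and place4 below 0.01 m and angle between the x axis of carton4 and the y axis of skid, either way round below 0.12 rad and z of carton4 in the frame of skid between 0.046 and 0.06 m) or (x of carton4 in the frame of case between -0.06 and 0.06 m and y of carton4 in the frame of case between -0.115 and 0.115 m and z of carton4 in the frame of case between 0.02 and 0.045 m)) and ((horizontal distance between carton5 and place1 below 0.01 m and angle between the x axis of carton5 and the x axis of skid, either way round below 0.12 rad and z of carton5 in the frame of skid between 0.046 and 0.06 m) or (horizontal distance between carton5 and place2 below 0.01 m and angle between the x axis of carton5 and the y axis of skid, either way round below 0.12 rad and z of carton5 in the frame of skid between 0.046 and 0.06 m) or (horizontal distance between carton5 and place3 below 0.01 m and angle between the x axis of carton5 and the x axis of skid, either way round below 0.12 rad and z of carton5 in the frame of skid between 0.046 and 0.06 m) or (horizontal distance between carton5 and place4 below 0.01 m and angle between the x axis of carton5 and the y axis of skid, either way round below 0.12 rad and z of carton5 in the frame of skid between 0.046 and 0.06 m) or (x of carton5 in the frame of case between -0.06 and 0.06 m and y of carton5 in the frame of case between -0.115 and 0.115 m and z of carton5 in the frame of case between 0.02 and 0.045 m)) and ((horizontal distance between carton6 and place1 below 0.01 m and angle between the x axis of carton6 and the x axis of skid, either way round below 0.12 rad and z of carton6 in the frame of skid between 0.046 and 0.06 m) or (horizontal distance between carton6 and place2 below 0.01 m and angle between the x axis of carton6 and the y axis of skid, either way round below 0.12 rad and z of carton6 in the frame of skid between 0.046 and 0.06 m) or (horizontal distance between carton6 and place3 below 0.01 m and angle between the x axis of carton6 and the x axis of skid, either way round below 0.12 rad and z of carton6 in the frame of skid between 0.046 and 0.06 m) or (horizontal distance between carton6 and place4 below 0.01 m and angle between the x axis of carton6 and the y axis of skid, either way round below 0.12 rad and z of carton6 in the frame of skid between 0.046 and 0.06 m) or (x of carton6 in the frame of case between -0.06 and 0.06 m and y of carton6 in the frame of case between -0.115 and 0.115 m and z of carton6 in the frame of case between 0.02 and 0.045 m)) and ((horizontal distance between carton7 and place1 below 0.01 m and angle between the x axis of carton7 and the x axis of skid, either way round below 0.12 rad and z of carton7 in the frame of skid between 0.046 and 0.06 m) or (horizontal distance between carton7 and place2 below 0.01 m and angle between the x axis of carton7 and the y axis of skid, either way round below 0.12 rad and z of carton7 in the frame of skid between 0.046 and 0.06 m) or (horizontal distance between carton7 and place3 below 0.01 m and angle between the x axis of carton7 and the x axis of skid, either way round below 0.12 rad and z of carton7 in the frame of skid between 0.046 and 0.06 m) or (horizontal distance between carton7 and place4 below 0.01 m and angle between the x axis of carton7 and the y axis of skid, either way round below 0.12 rad and z of carton7 in the frame of skid between 0.046 and 0.06 m) or (x of carton7 in the frame of case between -0.06 and 0.06 m and y of carton7 in the frame of case between -0.115 and 0.115 m and z of carton7 in the frame of case between 0.02 and 0.045 m)) and linear speed of each of carton1, carton2, carton3, carton4, carton5, carton6, carton7 below 0.02 m/s and value of joint lid below 0.06 rad and (value of joint button above 1.3 rad or value of joint button below -1.3 rad)); the robot touches nothing.
It fails at once if the washpot is pushed aside by more than 40 mm (distance of washpot from where it was at the start of the episode above 0.04 m).
It fails at once if the paint tin is pushed aside by more than 40 mm (distance of paint_tin from where it was at the start of the episode above 0.04 m).
It fails at once if the inkstone is pushed aside by more than 40 mm (distance of inkstone from where it was at the start of the episode above 0.04 m).
Of carton4, carton5, carton6, carton7 only 2 to 4 are there at a start; the rules pass over those that are not, and their reading is None.
At some moment in a run one of carton3, carton4, carton7 may be knocked a few centimetres aside while the robot is not near it.
Once in a run the grip may slacken for a moment while it holds something.
It also fails if it takes over 210 s, if anything falls off the work surface, if the arm or the gripper's body presses on something with over 40 N, if the wrist force passes 120 N, or if a joint passes its speed limit or range.

## Working session

There is one attempt and no reset: what is moved stays moved. The work goes in short steps, Python scripts to look and compute and a tool call to move; the robot and the scene stay as the last step left them, time stands still between calls to the robot, and variables do not carry over. Pictures are saved under pics/ and viewed, at most 14 in all, crops included, and the job is handed in when it is done.

Besides the shell and the picture viewer there is one more tool, called after ">>>" as a command line: name --pt "numbers of a row" for each row, then --argument value for the rest. carry_out: Moves the arm, as the interface text tells. Its arguments: {"type":"object","properties":{"rows":{"type":"array"},"grip":{"type":"number"}},"required":["rows"]}

```bash
mkdir -p pics; cat > h.py <<'E'
import numpy as np, cv2
from plant import telemetry, viewer, workorder
def snap(n,f=None):
    im=viewer.snapshot(n)
    if f: cv2.imwrite('pics/'+f,im[:,:,::-1])
    return im
def px2w(n,uv,z):
    c=viewer.camera_info(n);K=np.array(c['intrinsics']);T=np.array(c['extrinsics'])
    uv=np.atleast_2d(np.array(uv,float));d=np.c_[uv,np.ones(len(uv))]@np.linalg.inv(K).T@T[:3,:3].T
    o=T[:3,3];s=(z-o[2])/d[:,2];return o+d*s[:,None]
def w2px(n,p):
    c=viewer.camera_info(n);K=np.array(c['intrinsics']);T=np.linalg.inv(np.array(c['extrinsics']))
    q=(np.atleast_2d(p)@T[:3,:3].T+T[:3,3])@K.T;return q[:,:2]/q[:,2:]
E
python3 - <<'E'
from h import *
a=snap('top','t1.png');b=snap('scene','s1.png')
for n in('top','scene'):
    c=viewer.camera_info(n);print(np.round(c['intrinsics'],1).tolist(),np.round(c['extrinsics'],3).tolist())
print(telemetry.get_obs())
E
```

```text
[[516.3, 0.0, 284.6], [0.0, 516.3, 224.3], [0.0, 0.0, 1.0]] [[0.077, -0.976, 0.203, 0.182], [-0.997, -0.075, 0.017, 0.064], [-0.001, -0.204, -0.979, 1.7], [0.0, 0.0, 0.0, 1.0]]
[[503.0, 0.0, 281.5], [0.0, 503.0, 203.8], [0.0, 0.0, 1.0]] [[0.842, 0.416, -0.344, 0.918], [0.539, -0.667, 0.514, -0.543], [-0.016, -0.618, -0.786, 1.025], [0.0, 0.0, 0.0, 1.0]]
{'clock': 0.1, 'joint_pos': array([-5.15602637e+01,  2.05859480e+01,  6.39051710e-01, -1.79755377e-02,
       -7.01367039e+01, -1.65099431e+01]), 'qvel': array([-0.06516717, -0.08782767,  0.10476706,  0.10732177,  0.06062249,
        0.02858422]), 'tau': array([-1.37335312e-03, -5.84163773e+01,  2.93752527e+01,  7.01563731e+00,
        1.01643489e-02, -5.65713526e-05]), 'tool_pos': array([ 0.25193388, -0.62574286,  0.22573146]), 'orientation': array([ 1.79915044e+02, -7.55738405e-03, -1.58076321e+02]), 'force': array([-0.80963388,  0.23968198, -0.51490302]), 'moment': array([ 0.02881615, -0.0196118 , -0.00713096]), 'gripper_force': 0.0, 'opening': 0.0878131292832145}
```

View pics/t1.png

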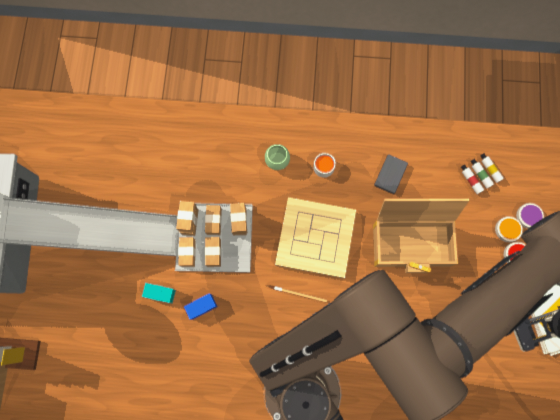

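View pics/s1.png

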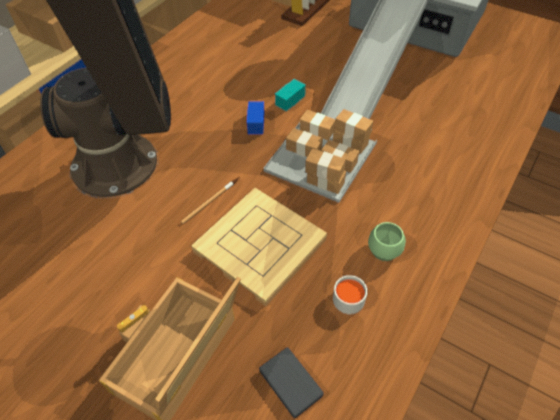

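Top view shows carton stacks at (186,215), (212,219), (238,218), (186,251) and (212,251). The turquoise block (157,293) and blue block (200,306) are look-alikes. I'll enlarge the tray in both views.

```bash
python3 - <<'E'
from h import *
a=cv2.imread('pics/t1.png')[190:285,165:265];b=cv2.imread('pics/s1.png')[95:205,255:385]
c=cv2.imread('pics/t1.png')[190:285,265:480]
A=cv2.resize(a,None,fx=4,fy=4,interpolation=2);B=cv2.resize(b,(449,380),interpolation=2)
cv2.imwrite('pics/c1.png',cv2.resize(np.hstack([A,B]),(800,358)))
cv2.imwrite('pics/c2.png',cv2.resize(c,None,fx=3.7,fy=3.7,interpolation=2))
E
```

```text
(no output)
```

View pics/c1.png

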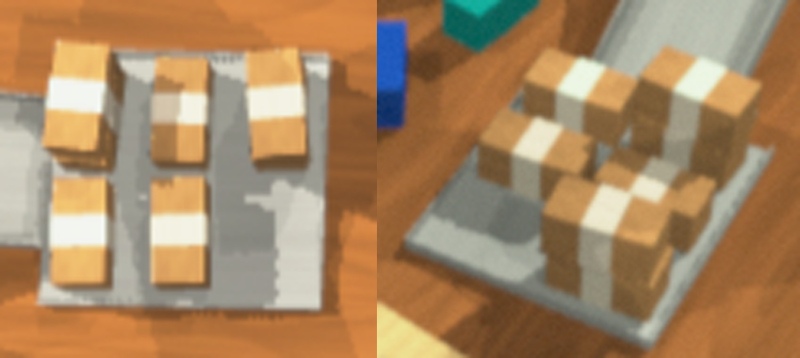

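View pics/c2.png

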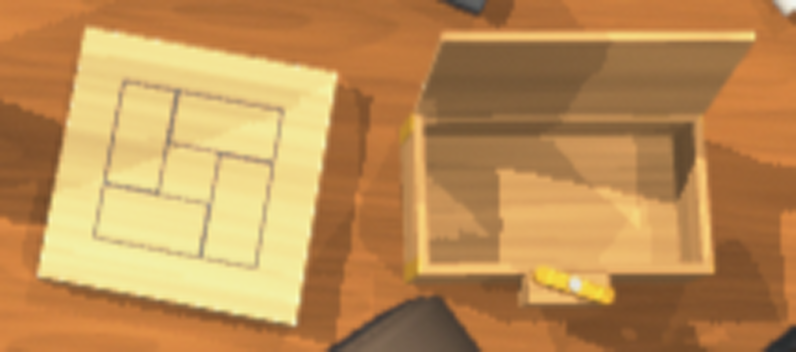

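Seven cartons in all: two-high stacks at the far-left (186,215) and far-right (238,218), with singles at (212,219), (186,251) and (212,251). The skid outline square has crop corners (122,79), (284,108), (257,268) and (93,238). The button pivot is at crop (574,285). Next I'll fit poses and check them with an overlay.

```bash
cat >> h.py <<'E'
from scipy.optimize import least_squares
def R2(a): return np.array([[np.cos(a),-np.sin(a)],[np.sin(a),np.cos(a)]])
def fit(n,uv,loc,z,yaw0=0.):
    """pose (x,y,yaw) of rigid planar points loc (local xy) seen at pixels uv, heights z"""
    uv=np.atleast_2d(uv);loc=np.array(loc,float);z=np.broadcast_to(z,len(loc))
    W=np.array([px2w(n,u,h)[0,:2] for u,h in zip(uv,z)])
    r=least_squares(lambda p:(loc@R2(p[2]).T+p[:2]-W).ravel(),[*W.mean(0),yaw0])
    return r.x,np.sqrt((r.fun**2).mean())
def box(p,l,w,z0,z1):
    c=np.array([[l,w],[-l,w],[-l,-w],[l,-w]])/2@R2(p[2]).T+p[:2]
    return np.vstack([np.c_[c,[z0]*4],np.c_[c,[z1]*4]])
def drawbox(im,n,B,off,s,col):
    P=((w2px(n,B)-off+.5)*s-.5).round().astype(int)
    for a,b in [(4,5),(5,6),(6,7),(7,4),(0,4),(1,5),(2,6),(3,7)]: cv2.line(im,P[a].tolist(),P[b].tolist(),col,1)
E
cat > fit1.py <<'E'
from h import *
k=3.769
def t(l): return np.array(l)/k+[165,190]
def s2(l): return np.array(l)/3.7+[265,190]
L=np.array([[46,23],[46,-23],[-46,-23],[-46,23]])/1000  # top-left,top-right,bot-right,bot-left in image (image up=+x, left=+y)
P={}
for nm,c,z in [('A',[(57,40),(112,45),(100,153),(44,149)],.096),('B',[(154,58),(207,58),(206,162),(151,162)],.05),
 ('C',[(247,50),(297,48),(307,153),(254,159)],.096),('D',[(53,178),(108,178),(107,284),(51,285)],.05),('E',[(153,178),(207,178),(206,284),(151,285)],.05)]:
    P[nm],e=fit('top',t(c),L,z);print(nm,np.round(P[nm],4),round(e*1000,1))
sq=np.array([[71,71],[71,-71],[-71,-71],[-71,71]])/1000; sk=sq*115/71
P['skid'],e=fit('top',s2([(122,79),(284,108),(257,268),(93,238),(85,27),(337,72),(297,326),(38,277)]),np.vstack([sq,sk]),.03);print('skid',P['skid'],e)
c=np.array([[-.0705,.126],[-.0705,-.126],[.0705,-.126],[.0705,.126]])
P['case'],e=fit('top',s2([(410,280),(713,272),(703,117),(413,117)]),c,[.07,.07,.074,.074]);print('case',P['case'],e)
print('pivot',px2w('top',s2([(574,285)]),.096))
if __name__=='__main__':
    ims=[]
    for n,f,off,s,sz in [('top','t1.png',(165,185),2.6,(300,105)),('scene','s1.png',(100,95),2.2,(290,320))]:
        im=cv2.imread('pics/'+f)[off[1]:off[1]+sz[1],off[0]:off[0]+sz[0]]
        im=cv2.resize(im,None,fx=s,fy=s,interpolation=2)
        for nm,z in zip('ABCDE',(.096,.05,.096,.05,.05)): drawbox(im,n,box(P[nm],.092,.046,z-.046,z),off,s,(0,0,255))
        drawbox(im,n,box(P['skid'],.142,.142,.03,.03),off,s,(255,0,0));drawbox(im,n,box(P['skid'],.23,.23,0,.03),off,s,(255,0,0))
        drawbox(im,n,box(P['case'],.141,.252,0,.07),off,s,(0,255,0));drawbox(im,n,box(P['case'],.125,.236,.008,.07),off,s,(0,255,0))
        cv2.imwrite('pics/o_'+n+'.png',im[:600,:800]); print(im.shape)
E
python3 fit1.py
```

```text
A [0.5182 0.4078 0.0014] 0.9
B [0.5228 0.3286 0.0843] 0.4
C [0.526  0.2405 0.1691] 1.2
D [0.4105 0.4027 0.0983] 0.6
E [0.417  0.3177 0.0901] 0.3
skid [ 0.49371769 -0.01360803 -0.10613676] 0.0017433657072846124
case [ 0.49037093 -0.33208494  0.08164767] 0.0029490596004825655
pivot [[ 0.41054774 -0.34010399  0.096     ]]
(273, 780, 3)
(704, 638, 3)
```

View pics/o_top.png

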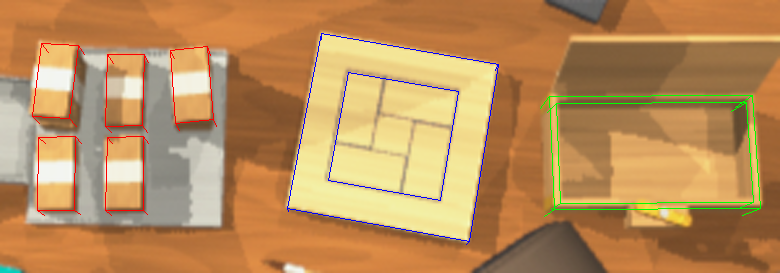

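View pics/o_scene.png

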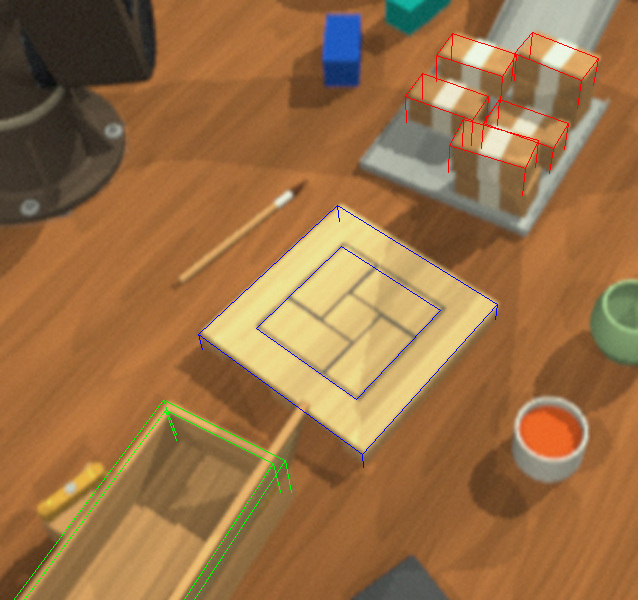

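Overlay matches: the skid outlines sit within about 1 px in both views, and the carton boxes coincide with the cartons. Next, a move planner that prints rows for me to send.

```bash
cat > plan.py <<'E'
import sys,json,math,os
import numpy as np
from scipy.spatial.transform import Rotation as R
# usage: plan.py "x,y,z,yaw[,extra_hold_rows]" ... ; '|' forces a new call. Tracks the commanded pose in cmd.json
def run(args):
    cur=np.array(json.load(open('cmd.json')) if os.path.exists('cmd.json') else [.252,-.626,.227,-158.07])
    calls=[];call=[];org=cur.copy()
    def flush():
        nonlocal call,org
        if call: calls.append(call);call=[];org=cur.copy()
    def add(p):
        nonlocal cur
        if len(call)==8: flush()
        d=p-org;y=math.radians(org[3]);c,s=math.cos(y),math.sin(y)
        r=[round(v,3)+0. for v in (c*d[0]+s*d[1], s*d[0]-c*d[1], -d[2],0,0,-math.radians(d[3]))]
        call.append([0 if v==0 else v for v in r])
        x=org.copy();x[0]+=c*r[0]+s*r[1];x[1]+=s*r[0]-c*r[1];x[2]-=r[2];x[3]-=math.degrees(r[5]);cur=x
    for a in args:
        if a=='|': flush();continue
        v=[float(t) for t in a.split(',')];t=np.array(v[:4]);st=cur.copy();d=t-st
        n=max(1,math.ceil(np.linalg.norm(d[:3])/.058),math.ceil(abs(d[3])/10.2))
        for i in range(1,n+1): add(st+d*i/n)
        for _ in range(int(v[4]) if len(v)>4 else 0): add(t)
    flush()
    for c in calls: print(json.dumps(c))
    json.dump(cur.tolist(),open('cmd.json','w'));print('end',np.round(cur,4))
if __name__=='__main__': run(sys.argv[1:])
E
python3 plan.py .526,.2405,.2,-170.3 '|' .526,.2405,.06,-170.3,2
```

```text
[[-0.036, 0.044, 0.002, 0, 0, 0.013], [-0.072, 0.088, 0.003, 0, 0, 0.027], [-0.108, 0.132, 0.005, 0, 0, 0.04], [-0.144, 0.175, 0.007, 0, 0, 0.053], [-0.181, 0.219, 0.008, 0, 0, 0.067], [-0.217, 0.263, 0.01, 0, 0, 0.08], [-0.253, 0.307, 0.012, 0, 0, 0.093], [-0.289, 0.351, 0.013, 0, 0, 0.107]]
[[-0.031, 0.047, 0.002, 0, 0, 0.013], [-0.062, 0.095, 0.004, 0, 0, 0.026], [-0.094, 0.142, 0.006, 0, 0, 0.04], [-0.125, 0.19, 0.007, 0, 0, 0.053], [-0.156, 0.237, 0.009, 0, 0, 0.066], [-0.187, 0.284, 0.011, 0, 0, 0.08], [-0.218, 0.332, 0.012, 0, 0, 0.093], [-0.25, 0.379, 0.014, 0, 0, 0.106]]
[[0, 0, 0.047, 0, 0, 0], [0, 0, 0.093, 0, 0, 0], [0, 0, 0.14, 0, 0, 0], [0, 0, 0.14, 0, 0, 0], [0, 0, 0.14, 0, 0, 0]]
end [ 5.26400e-01  2.40300e-01  6.00000e-02 -1.70274e+02]
```

>>> carry_out --pt "-0.036 0.044 0.002 0 0 0.013" --pt "-0.072 0.088 0.003 0 0 0.027" --pt "-0.108 0.132 0.005 0 0 0.04" --pt "-0.144 0.175 0.007 0 0 0.053" --pt "-0.181 0.219 0.008 0 0 0.067" --pt "-0.217 0.263 0.01 0 0 0.08" --pt "-0.253 0.307 0.012 0 0 0.093" --pt "-0.289 0.351 0.013 0 0 0.107" --grip 0.45

```text
clock: 1.1
tool_pos: [0.3891, -0.1908, 0.2135]
orientation: [180.0, 0.0, -164.2]
force: [1.0, 0.1, 0.7]
opening: 0.0638
gripper_force: 0.0
```

>>> carry_out --pt "-0.031 0.047 0.002 0 0 0.013" --pt "-0.062 0.095 0.004 0 0 0.026" --pt "-0.094 0.142 0.006 0 0 0.04" --pt "-0.125 0.19 0.007 0 0 0.053" --pt "-0.156 0.237 0.009 0 0 0.066" --pt "-0.187 0.284 0.011 0 0 0.08" --pt "-0.218 0.332 0.012 0 0 0.093" --pt "-0.25 0.379 0.014 0 0 0.106"

```text
clock: 2.1
tool_pos: [0.5265, 0.2421, 0.1994]
orientation: [-180.0, -0.0, -170.3]
force: [1.5, -0.7, -0.7]
opening: 0.0634
gripper_force: 0.0
```

>>> carry_out --pt "0 0 0.047 0 0 0" --pt "0 0 0.093 0 0 0" --pt "0 0 0.14 0 0 0" --pt "0 0 0.14 0 0 0" --pt "0 0 0.14 0 0 0"

```text
clock: 2.72
tool_pos: [0.5273, 0.2407, 0.061]
orientation: [180.0, 0.1, -170.2]
force: [0.2, 0.7, 0.1]
opening: 0.0633
gripper_force: 0.0
```

>>> carry_out --pt "0 0 0 0 0 0" --pt "0 0 0 0 0 0" --pt "0 0 0 0 0 0" --pt "0 0 0 0 0 0" --pt "0 0 -0.02 0 0 0" --pt "0 0 -0.07 0 0 0" --pt "0 0 -0.12 0 0 0" --pt "0 0 -0.12 0 0 0" --grip -1

```text
clock: 3.72
tool_pos: [0.5283, 0.2414, 0.1842]
orientation: [179.8, 0.4, -170.3]
force: [-0.2, -0.1, -2.5]
opening: 0.0457
gripper_force: 30.0
```

```bash
python3 - <<'E'
import json
c=json.load(open('cmd.json'));c[2]+=.12;json.dump(c,open('cmd.json','w'))
from h import *
import fit1
s=fit1.P['skid'];print(s)
for n,l in zip('1234',[(-.025,-.048),(.048,-.025),(.025,.048),(-.048,.025)]): print('place'+n,np.round(R2(s[2])@l+s[:2],4))
im=snap('top','t2.png');im2=snap('scene','s2.png');print(telemetry.get_obs()['tool_pos'])
a=cv2.resize(im[190:285,165:265],None,fx=4,fy=4,interpolation=2);b=cv2.resize(im2[80:210,255:385],(380,380),interpolation=2)
cv2.imwrite('pics/c3.png',np.hstack([a,b])[:,:,::-1])
E
```

```text
A [0.5182 0.4078 0.0014] 0.9
B [0.5228 0.3286 0.0843] 0.4
C [0.526  0.2405 0.1691] 1.2
D [0.4105 0.4027 0.0983] 0.6
E [0.417  0.3177 0.0901] 0.3
skid [ 0.49371769 -0.01360803 -0.10613676] 0.0017433657072846124
case [ 0.49037093 -0.33208494  0.08164767] 0.0029490596004825655
pivot [[ 0.41054774 -0.34010399  0.096     ]]
[ 0.49371769 -0.01360803 -0.10613676]
place1 [ 0.4638 -0.0587]
place2 [ 0.5388 -0.0436]
place3 [0.5237 0.0315]
place4 [0.4486 0.0163]
[0.52603286 0.2400424  0.17980733]
```

View pics/c3.png

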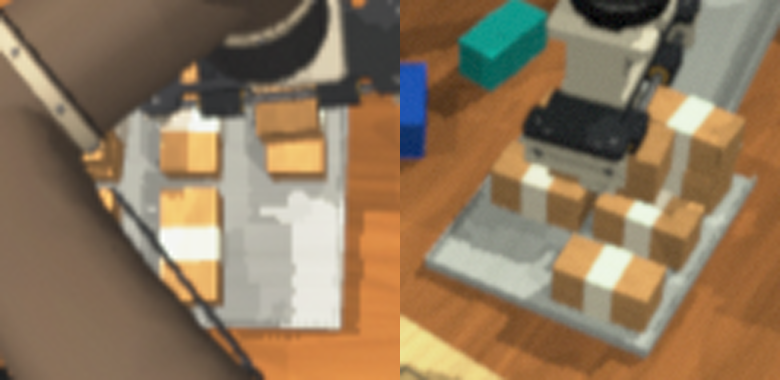

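C's top carton is held (opening 45.7 mm). In the scene crop the lower C carton lies at (610,280), with its band around (605,275). Now I carry the held one to place4.

```bash
python3 plan.py .4486,.0163,.12,-96.08,1 '|' .4486,.0163,.041,-96.08,3 
```

```text
[[0.014, -0.026, 0.008, 0, 0, -0.162], [0.029, -0.052, 0.015, 0, 0, -0.324], [0.043, -0.078, 0.022, 0, 0, -0.486], [0.057, -0.104, 0.03, 0, 0, -0.647], [0.072, -0.13, 0.037, 0, 0, -0.809], [0.086, -0.156, 0.045, 0, 0, -0.971], [0.1, -0.182, 0.052, 0, 0, -1.133], [0.114, -0.208, 0.06, 0, 0, -1.295]]
[[0, 0.001, 0, 0, 0, 0]]
[[0, 0, 0.039, 0, 0, 0], [0, 0, 0.079, 0, 0, 0], [0, 0, 0.079, 0, 0, 0], [0, 0, 0.079, 0, 0, 0], [0, 0, 0.079, 0, 0, 0]]
end [ 4.4810e-01  1.6100e-02  4.1000e-02 -9.6076e+01]
```

>>> carry_out --pt "0.014 -0.026 0.008 0 0 -0.162" --pt "0.029 -0.052 0.015 0 0 -0.324" --pt "0.043 -0.078 0.022 0 0 -0.486" --pt "0.057 -0.104 0.03 0 0 -0.647" --pt "0.072 -0.13 0.037 0 0 -0.809" --pt "0.086 -0.156 0.045 0 0 -0.971" --pt "0.1 -0.182 0.052 0 0 -1.133" --pt "0.114 -0.208 0.06 0 0 -1.295"

```text
clock: 4.82
tool_pos: [0.4476, 0.0145, 0.118]
orientation: [179.9, -0.1, -95.8]
force: [-0.1, -0.1, -1.6]
opening: 0.0456
gripper_force: 30.0
```

>>> carry_out --pt "0 0.001 0 0 0 0"

```text
clock: 4.95
tool_pos: [0.4457, 0.0139, 0.1176]
orientation: [179.8, -0.1, -96.1]
force: [-0.4, 0.2, -2.7]
opening: 0.0462
gripper_force: 30.0
```

>>> carry_out --pt "0 0 0.039 0 0 0" --pt "0 0 0.079 0 0 0" --pt "0 0 0.079 0 0 0" --pt "0 0 0.079 0 0 0" --pt "0 0 0.079 0 0 0"

```text
clock: 5.58
tool_pos: [0.4485, 0.0163, 0.0411]
orientation: [-180.0, 0.0, -96.1]
force: [0.4, -0.1, -1.4]
opening: 0.0457
gripper_force: 30.0
```

```bash
python3 plan.py .4481,.0161,.041,-96.076,1 .4481,.0161,.2,-96.076 '|' .5182,.4078,.18,-179.9,1 '|' .5182,.4078,.061,-179.9,2; python3 -c "
from h import *
im=snap('scene')
cv2.imwrite('pics/c4.png',cv2.resize(im[170:310,180:340],None,fx=4,fy=4,interpolation=2)[:,:,::-1])"
```

```text
[[0, 0, 0, 0, 0, 0], [0, 0, 0, 0, 0, 0], [0, 0, -0.053, 0, 0, 0], [0, 0, -0.106, 0, 0, 0], [0, 0, -0.159, 0, 0, 0]]
[[-0.044, -0.003, 0.002, 0, 0, 0.163], [-0.088, -0.006, 0.004, 0, 0, 0.325], [-0.132, -0.009, 0.007, 0, 0, 0.488], [-0.176, -0.013, 0.009, 0, 0, 0.65], [-0.22, -0.016, 0.011, 0, 0, 0.813], [-0.265, -0.019, 0.013, 0, 0, 0.975], [-0.309, -0.022, 0.016, 0, 0, 1.138], [-0.353, -0.025, 0.018, 0, 0, 1.3]]
[[-0.015, 0.041, 0.002, 0, 0, 0.163], [-0.015, 0.041, 0.002, 0, 0, 0.163]]
[[0, 0, 0.04, 0, 0, 0], [0, 0, 0.079, 0, 0, 0], [0, 0, 0.119, 0, 0, 0], [0, 0, 0.119, 0, 0, 0], [0, 0, 0.119, 0, 0, 0]]
end [ 5.184000e-01  4.074000e-01  6.100000e-02 -1.798997e+02]
```

>>> carry_out --pt "0 0 0 0 0 0" --pt "0 0 0 0 0 0" --pt "0 0 -0.053 0 0 0" --pt "0 0 -0.106 0 0 0" --pt "0 0 -0.159 0 0 0" --grip 0.35

```text
clock: 6.25
tool_pos: [0.448, 0.0158, 0.2016]
orientation: [-180.0, 0.0, -96.1]
force: [1.5, 0.1, -0.1]
opening: 0.0593
gripper_force: 0.0
```

>>> carry_out --pt "-0.044 -0.003 0.002 0 0 0.163" --pt "-0.088 -0.006 0.004 0 0 0.325" --pt "-0.132 -0.009 0.007 0 0 0.488" --pt "-0.176 -0.013 0.009 0 0 0.65" --pt "-0.22 -0.016 0.011 0 0 0.813" --pt "-0.265 -0.019 0.013 0 0 0.975" --pt "-0.309 -0.022 0.016 0 0 1.138" --pt "-0.353 -0.025 0.018 0 0 1.3" --grip 0.45

```text
clock: 7.25
tool_pos: [0.5105, 0.3658, 0.1816]
orientation: [180.0, 0.0, -170.9]
force: [-0.4, 0.2, 0.1]
opening: 0.0636
gripper_force: 0.0
```

>>> carry_out --pt "-0.015 0.041 0.002 0 0 0.163" --pt "-0.015 0.041 0.002 0 0 0.163"

```text
clock: 7.5
tool_pos: [0.5185, 0.4097, 0.1784]
orientation: [-180.0, -0.0, -179.9]
force: [-0.9, -1.2, -0.3]
opening: 0.0633
gripper_force: 0.0
```

>>> carry_out --pt "0 0 0.04 0 0 0" --pt "0 0 0.079 0 0 0" --pt "0 0 0.119 0 0 0" --pt "0 0 0.119 0 0 0" --pt "0 0 0.119 0 0 0"

```text
clock: 8.12
tool_pos: [0.5192, 0.4076, 0.0622]
orientation: [180.0, 0.1, -179.9]
force: [-0.2, 0.7, 1.1]
opening: 0.0634
gripper_force: 0.0
```

>>> carry_out --pt "0 0 0 0 0 0" --pt "0 0 0 0 0 0" --pt "0 0 0 0 0 0" --pt "0 0 0 0 0 0" --pt "0 0 -0.02 0 0 0" --pt "0 0 -0.07 0 0 0" --pt "0 0 -0.12 0 0 0" --pt "0 0 -0.12 0 0 0" --grip -1

```text
clock: 9.12
tool_pos: [0.5201, 0.4089, 0.1856]
orientation: [179.7, 0.3, -179.9]
force: [0.1, -0.2, -2.3]
opening: 0.0457
gripper_force: 30.0
```

```bash
cat > lift.py <<'E'
import json,sys
c=json.load(open('cmd.json'));c[2]+=float(sys.argv[1]);json.dump(c,open('cmd.json','w'))
E
python3 lift.py .12; python3 plan.py .5237,.0315,.14,-186.08,1 '|' .5237,.0315,.04,-186.08,3
```

```text
[[-0.001, -0.054, 0.006, 0, 0, 0.015], [-0.001, -0.107, 0.012, 0, 0, 0.031], [-0.002, -0.161, 0.018, 0, 0, 0.046], [-0.003, -0.215, 0.023, 0, 0, 0.062], [-0.003, -0.269, 0.029, 0, 0, 0.077], [-0.004, -0.322, 0.035, 0, 0, 0.092], [-0.005, -0.376, 0.041, 0, 0, 0.108], [-0.005, -0.376, 0.041, 0, 0, 0.108]]
[[0, 0, 0.05, 0, 0, 0], [0, 0, 0.1, 0, 0, 0], [0, 0, 0.1, 0, 0, 0], [0, 0, 0.1, 0, 0, 0], [0, 0, 0.1, 0, 0, 0]]
end [ 5.241000e-01  3.140000e-02  4.000000e-02 -1.860876e+02]
```

>>> carry_out --pt "-0.001 -0.054 0.006 0 0 0.015" --pt "-0.001 -0.107 0.012 0 0 0.031" --pt "-0.002 -0.161 0.018 0 0 0.046" --pt "-0.003 -0.215 0.023 0 0 0.062" --pt "-0.003 -0.269 0.029 0 0 0.077" --pt "-0.004 -0.322 0.035 0 0 0.092" --pt "-0.005 -0.376 0.041 0 0 0.108" --pt "-0.005 -0.376 0.041 0 0 0.108"

```text
clock: 10.12
tool_pos: [0.5224, 0.0278, 0.1381]
orientation: [-179.9, -0.2, 173.7]
force: [0.3, 1.0, -1.7]
opening: 0.0458
gripper_force: 30.0
```

>>> carry_out --pt "0 0 0.05 0 0 0" --pt "0 0 0.1 0 0 0" --pt "0 0 0.1 0 0 0" --pt "0 0 0.1 0 0 0" --pt "0 0 0.1 0 0 0"

```text
clock: 10.75
tool_pos: [0.5245, 0.0317, 0.0405]
orientation: [180.0, 0.1, 173.9]
force: [0.9, -0.8, -1.1]
opening: 0.0454
gripper_force: 30.0
```

>>> carry_out --pt "0 0 0 0 0 0" --pt "0 0 0 0 0 0" --pt "0 0 -0.05 0 0 0" --pt "0 0 -0.1 0 0 0" --pt "0 0 -0.16 0 0 0" --grip 0.35

```text
clock: 11.38
tool_pos: [0.5235, 0.031, 0.201]
orientation: [-180.0, -0.1, 173.9]
force: [0.7, -0.0, 0.0]
opening: 0.0593
gripper_force: 0.0
```

```bash
python3 lift.py .16; python3 plan.py .36,-.35,.24,-186.08,1
```

```text
[[0.015, -0.05, -0.005, 0, 0, 0], [0.031, -0.099, -0.01, 0, 0, 0], [0.046, -0.149, -0.015, 0, 0, 0], [0.061, -0.198, -0.02, 0, 0, 0], [0.077, -0.248, -0.025, 0, 0, 0], [0.092, -0.297, -0.03, 0, 0, 0], [0.107, -0.347, -0.035, 0, 0, 0], [0.123, -0.397, -0.04, 0, 0, 0]]
[[0, 0, 0, 0, 0, 0]]
end [   0.3597   -0.3503    0.24   -186.0876]
```

>>> carry_out --pt "0.015 -0.05 -0.005 0 0 0" --pt "0.031 -0.099 -0.01 0 0 0" --pt "0.046 -0.149 -0.015 0 0 0" --pt "0.061 -0.198 -0.02 0 0 0" --pt "0.077 -0.248 -0.025 0 0 0" --pt "0.092 -0.297 -0.03 0 0 0" --pt "0.107 -0.347 -0.035 0 0 0" --pt "0.123 -0.397 -0.04 0 0 0" --grip 0.45

```text
clock: 12.38
tool_pos: [0.3589, -0.3519, 0.2403]
orientation: [-180.0, 0.1, 173.9]
force: [0.6, -0.8, -0.5]
opening: 0.0635
gripper_force: 0.0
```

```bash
python3 - <<'E'
from h import *
im=snap('top','t3.png');im2=snap('scene','s3.png')
a=cv2.resize(im[195:285,170:370],None,fx=4,fy=4,interpolation=2)
b=cv2.resize(im[190:280,370:480],(293,240),interpolation=2); c=cv2.resize(im2[100:280,180:390],(507,240)[:2],interpolation=2)
cv2.imwrite('pics/c5.png',np.vstack([a,np.hstack([b,c])])[:,:,::-1])
E
```

View pics/c5.png

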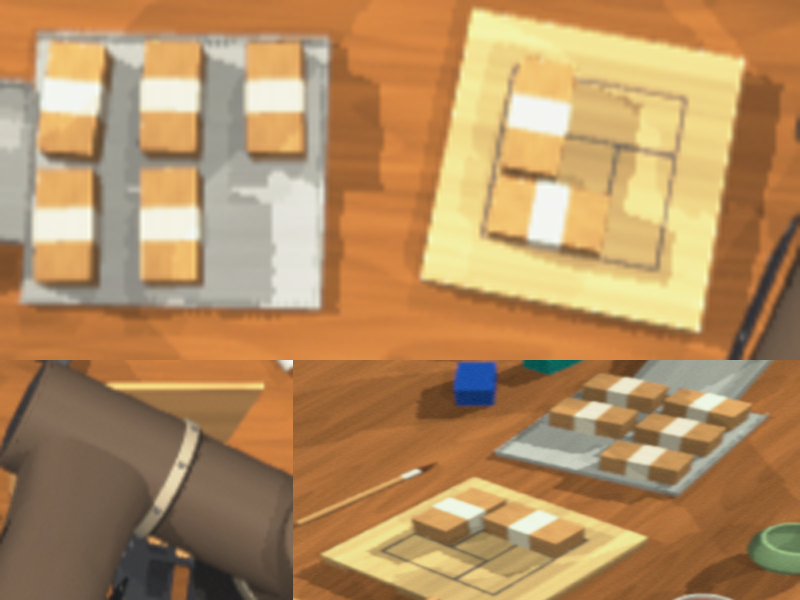

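The crop shows two cartons on the skid, on the place3 and place4 outlines, and five singles left in the tray. Next I fit all of them.

```bash
cat > fit3.py <<'E'
from h import *
L=np.array([[46,23],[46,-23],[-46,-23],[-46,23]])/1000
M=np.array([[-46,-23],[46,-23],[46,23],[-46,23]])/1000
Q={}
for nm,c,z in [('A',[(47,42),(107,44),(98,156),(38,152)],.05),('B',[(145,42),(201,42),(199,155),(141,155)],.05),('C',[(247,44),(303,42),(306,153),(250,154)],.05),
 ('D',[(37,168),(96,167),(95,281),(33,282)],.05),('E',[(144,168),(201,167),(199,281),(141,282)],.05),
 ('p3',[(516,54),(573,64),(559,176),(502,168)],.076),('p4',[(501,172),(610,192),(600,253),(488,233)],.076)]:
    uv=(np.array(c)+.5)/4-.5+[170,195]
    if nm=='p4': Q[nm],e=fit('top',uv,np.array([[23,46],[23,-46],[-23,-46],[-23,46]])/1000,z)
    else: Q[nm],e=fit('top',uv,L,z)
    print(nm,np.round(Q[nm],4),round(e*1000,1))
if __name__=='__main__':
    im=cv2.imread('pics/t3.png')[195:285,170:370];im=cv2.resize(im,None,fx=4,fy=4,interpolation=2)
    for n in Q:
        l,w=(.046,.092) if n=='p4' else (.092,.046);z=.076 if n[0]=='p' else .05
        drawbox(im,'top',box(Q[n],l,w,z-.046,z),(170,195),4,(0,0,255))
    cv2.imwrite('pics/o3.png',im)
E
python3 fit3.py; python3 plan.py .526,.24,.18,-180
```

```text
A [0.5164 0.4097 0.0335] 1.2
B [0.5226 0.329  0.0786] 1.0
C [0.5293 0.2434 0.1178] 0.4
D [0.4124 0.4037 0.0938] 1.1
E [0.4189 0.3183 0.0856] 0.4
p3 [ 0.5257  0.0301 -0.0579] 0.8
p4 [ 0.4476  0.015  -0.1074] 1.8
[[-0.009, 0.055, 0.005, 0, 0, -0.01], [-0.019, 0.11, 0.011, 0, 0, -0.019], [-0.028, 0.165, 0.016, 0, 0, -0.029], [-0.037, 0.22, 0.022, 0, 0, -0.039], [-0.047, 0.275, 0.027, 0, 0, -0.048], [-0.056, 0.33, 0.033, 0, 0, -0.058], [-0.065, 0.385, 0.038, 0, 0, -0.068], [-0.075, 0.44, 0.044, 0, 0, -0.077]]
[[-0.013, 0.054, 0.005, 0, 0, -0.01], [-0.027, 0.108, 0.011, 0, 0, -0.02], [-0.04, 0.162, 0.016, 0, 0, -0.029]]
end [ 5.257000e-01  2.400000e-01  1.800000e-01 -1.800143e+02]
```

View pics/o3.png

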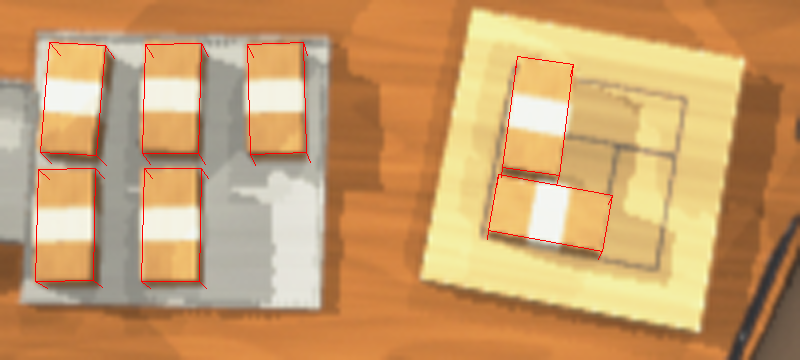

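Overlay fits. p3 and p4 lie within 3 mm of their outlines. Carton C goes to place2 next.

```bash
python3 plan.py .5293,.2434,.12,-173.25,1 .5293,.2434,.02,-173.25,2 '|'; python3 lift.py .15; echo; python3 plan.py .5388,-.0436,.14,-96.08,1 '|' .5388,-.0436,.0455,-96.08,3
```

```text
[[-0.002, 0.002, 0.03, 0, 0, -0.059], [-0.004, 0.003, 0.06, 0, 0, -0.118], [-0.004, 0.003, 0.06, 0, 0, -0.118], [-0.004, 0.003, 0.11, 0, 0, -0.118], [-0.004, 0.003, 0.16, 0, 0, -0.118], [-0.004, 0.003, 0.16, 0, 0, -0.118], [-0.004, 0.003, 0.16, 0, 0, -0.118]]
end [ 5.297000e-01  2.430000e-01  2.000000e-02 -1.732534e+02]

[[0.003, -0.036, 0.004, 0, 0, -0.168], [0.006, -0.071, 0.007, 0, 0, -0.337], [0.009, -0.107, 0.011, 0, 0, -0.505], [0.012, -0.143, 0.015, 0, 0, -0.673], [0.015, -0.179, 0.019, 0, 0, -0.842], [0.018, -0.214, 0.022, 0, 0, -1.01], [0.022, -0.25, 0.026, 0, 0, -1.179], [0.025, -0.286, 0.03, 0, 0, -1.347]]
[[0, 0, 0, 0, 0, 0]]
[[0, 0, 0.047, 0, 0, 0], [0, 0, 0.094, 0, 0, 0], [0, 0, 0.094, 0, 0, 0], [0, 0, 0.094, 0, 0, 0], [0, 0, 0.094, 0, 0, 0]]
end [ 5.3840e-01 -4.3900e-02  4.6000e-02 -9.6076e+01]
```

>>> carry_out --pt "-0.009 0.055 0.005 0 0 -0.01" --pt "-0.019 0.11 0.011 0 0 -0.019" --pt "-0.028 0.165 0.016 0 0 -0.029" --pt "-0.037 0.22 0.022 0 0 -0.039" --pt "-0.047 0.275 0.027 0 0 -0.048" --pt "-0.056 0.33 0.033 0 0 -0.058" --pt "-0.065 0.385 0.038 0 0 -0.068" --pt "-0.075 0.44 0.044 0 0 -0.077"

```text
clock: 13.48
tool_pos: [0.4811, 0.0814, 0.196]
orientation: [180.0, 0.1, 178.4]
force: [2.4, -0.8, 0.1]
opening: 0.0631
gripper_force: 0.0
```

>>> carry_out --pt "-0.013 0.054 0.005 0 0 -0.01" --pt "-0.027 0.108 0.011 0 0 -0.02" --pt "-0.04 0.162 0.016 0 0 -0.029"

```text
clock: 13.85
tool_pos: [0.5257, 0.242, 0.1797]
orientation: [180.0, 0.0, -180.0]
force: [-0.1, -0.7, -0.0]
opening: 0.064
gripper_force: 0.0
```

>>> carry_out --pt "-0.002 0.002 0.03 0 0 -0.059" --pt "-0.004 0.003 0.06 0 0 -0.118" --pt "-0.004 0.003 0.06 0 0 -0.118" --pt "-0.004 0.003 0.11 0 0 -0.118" --pt "-0.004 0.003 0.16 0 0 -0.118" --pt "-0.004 0.003 0.16 0 0 -0.118" --pt "-0.004 0.003 0.16 0 0 -0.118"

```text
clock: 14.72
tool_pos: [0.5311, 0.2439, 0.022]
orientation: [179.9, 0.1, -173.2]
force: [0.8, 0.7, 0.8]
opening: 0.0634
gripper_force: 0.0
```

>>> carry_out --pt "0 0 0 0 0 0" --pt "0 0 0 0 0 0" --pt "0 0 0 0 0 0" --pt "0 0 0 0 0 0" --pt "0 0 -0.04 0 0 0" --pt "0 0 -0.095 0 0 0" --pt "0 0 -0.15 0 0 0" --pt "0 0 -0.15 0 0 0" --grip -1

```text
clock: 15.72
tool_pos: [0.5319, 0.2444, 0.175]
orientation: [179.7, 0.5, -173.2]
force: [-0.8, -0.0, -1.9]
opening: 0.0459
gripper_force: 30.0
```

>>> carry_out --pt "0.003 -0.036 0.004 0 0 -0.168" --pt "0.006 -0.071 0.007 0 0 -0.337" --pt "0.009 -0.107 0.011 0 0 -0.505" --pt "0.012 -0.143 0.015 0 0 -0.673" --pt "0.015 -0.179 0.019 0 0 -0.842" --pt "0.018 -0.214 0.022 0 0 -1.01" --pt "0.022 -0.25 0.026 0 0 -1.179" --pt "0.025 -0.286 0.03 0 0 -1.347"

```text
clock: 16.73
tool_pos: [0.5376, -0.0453, 0.1387]
orientation: [179.9, -0.0, -95.8]
force: [1.2, 0.1, -1.1]
opening: 0.046
gripper_force: 30.0
```

>>> carry_out --pt "0 0 0 0 0 0"

```text
clock: 16.85
tool_pos: [0.5372, -0.0462, 0.1383]
orientation: [179.9, -0.0, -96.1]
force: [0.2, 0.1, -2.2]
opening: 0.0458
gripper_force: 30.0
```

>>> carry_out --pt "0 0 0.047 0 0 0" --pt "0 0 0.094 0 0 0" --pt "0 0 0.094 0 0 0" --pt "0 0 0.094 0 0 0" --pt "0 0 0.094 0 0 0"

```text
clock: 17.48
tool_pos: [0.5388, -0.0437, 0.0465]
orientation: [-179.9, 0.0, -96.1]
force: [0.5, -0.5, -0.5]
opening: 0.046
gripper_force: 30.0
```

```bash
python3 lift.py .16; python3 plan.py .5445,.3307,.13,-175.5,1 '|' .5445,.3307,.02,-175.5,2 '|'; python3 lift.py .15; echo; python3 plan.py .4857,-.061,.14,-186.08,1 '|' .4857,-.061,.046,-186.08,3
```

```text
[[-0.047, 0.004, 0.009, 0, 0, 0.173], [-0.093, 0.008, 0.019, 0, 0, 0.347], [-0.14, 0.013, 0.028, 0, 0, 0.52], [-0.187, 0.017, 0.038, 0, 0, 0.693], [-0.233, 0.021, 0.047, 0, 0, 0.866], [-0.28, 0.025, 0.057, 0, 0, 1.04], [-0.327, 0.029, 0.066, 0, 0, 1.213], [-0.373, 0.034, 0.076, 0, 0, 1.386]]
[[0, 0, 0, 0, 0, 0]]
[[0, 0, 0.055, 0, 0, 0], [0, 0, 0.11, 0, 0, 0], [0, 0, 0.11, 0, 0, 0], [0, 0, 0.11, 0, 0, 0]]
end [ 5.441000e-01  3.306000e-01  2.000000e-02 -1.754879e+02]

[[0.013, -0.055, 0.004, 0, 0, 0.026], [0.025, -0.11, 0.009, 0, 0, 0.053], [0.038, -0.165, 0.013, 0, 0, 0.079], [0.051, -0.22, 0.017, 0, 0, 0.106], [0.064, -0.276, 0.021, 0, 0, 0.132], [0.076, -0.331, 0.026, 0, 0, 0.158], [0.089, -0.386, 0.03, 0, 0, 0.185], [0.089, -0.386, 0.03, 0, 0, 0.185]]
[[0, 0, 0.047, 0, 0, 0], [0, 0, 0.094, 0, 0, 0], [0, 0, 0.094, 0, 0, 0], [0, 0, 0.094, 0, 0, 0], [0, 0, 0.094, 0, 0, 0]]
end [ 4.857000e-01 -6.120000e-02  4.600000e-02 -1.860876e+02]
```

>>> carry_out --pt "0 0 0 0 0 0" --pt "0 0 0 0 0 0" --pt "0 0 -0.05 0 0 0" --pt "0 0 -0.1 0 0 0" --pt "0 0 -0.16 0 0 0" --grip 0.35

```text
clock: 18.1
tool_pos: [0.5378, -0.0442, 0.207]
orientation: [179.9, -0.0, -96.1]
force: [1.6, 0.4, -0.5]
opening: 0.0591
gripper_force: 0.0
```

>>> carry_out --pt "-0.047 0.004 0.009 0 0 0.173" --pt "-0.093 0.008 0.019 0 0 0.347" --pt "-0.14 0.013 0.028 0 0 0.52" --pt "-0.187 0.017 0.038 0 0 0.693" --pt "-0.233 0.021 0.047 0 0 0.866" --pt "-0.28 0.025 0.057 0 0 1.04" --pt "-0.327 0.029 0.066 0 0 1.213" --pt "-0.373 0.034 0.076 0 0 1.386"

```text
clock: 19.1
tool_pos: [0.5441, 0.3321, 0.1297]
orientation: [180.0, 0.0, -175.8]
force: [0.6, 0.2, 0.3]
opening: 0.059
gripper_force: 0.0
```

>>> carry_out --pt "0 0 0 0 0 0" --pt "0 0 0 0 0 0"

```text
clock: 19.35
tool_pos: [0.5439, 0.3304, 0.1295]
orientation: [-180.0, -0.0, -175.4]
force: [-0.6, 0.3, -0.2]
opening: 0.059
gripper_force: 0.0
```

>>> carry_out --pt "0 0 0.055 0 0 0" --pt "0 0 0.11 0 0 0" --pt "0 0 0.11 0 0 0" --pt "0 0 0.11 0 0 0"

```text
clock: 19.85
tool_pos: [0.5454, 0.3306, 0.0218]
orientation: [180.0, 0.1, -175.5]
force: [0.7, 0.1, 0.6]
opening: 0.059
gripper_force: 0.0
```

>>> carry_out --pt "0 0 0 0 0 0" --pt "0 0 0 0 0 0" --pt "0 0 0 0 0 0" --pt "0 0 0 0 0 0" --pt "0 0 -0.04 0 0 0" --pt "0 0 -0.095 0 0 0" --pt "0 0 -0.15 0 0 0" --pt "0 0 -0.15 0 0 0" --grip -1

```text
clock: 20.85
tool_pos: [0.5463, 0.3323, 0.1758]
orientation: [179.6, 0.5, -175.4]
force: [-1.0, 0.3, -1.7]
opening: 0.0458
gripper_force: 29.8
```

>>> carry_out --pt "0.013 -0.055 0.004 0 0 0.026" --pt "0.025 -0.11 0.009 0 0 0.053" --pt "0.038 -0.165 0.013 0 0 0.079" --pt "0.051 -0.22 0.017 0 0 0.106" --pt "0.064 -0.276 0.021 0 0 0.132" --pt "0.076 -0.331 0.026 0 0 0.158" --pt "0.089 -0.386 0.03 0 0 0.185" --pt "0.089 -0.386 0.03 0 0 0.185"

```text
clock: 21.85
tool_pos: [0.4836, -0.0645, 0.1387]
orientation: [-180.0, -0.1, 173.6]
force: [-0.3, 0.7, -1.6]
opening: 0.0459
gripper_force: 29.8
```

```bash
python3 - <<'E'
from h import *
im=snap('top','t4.png');im2=snap('scene','s4.png');print({k:telemetry.get_obs()[k] for k in('opening','orientation','tool_pos')})
a=cv2.resize(im[195:285,260:370],(400,327),interpolation=2);c=cv2.resize(im2[130:300,180:350],(400,400),interpolation=2)
cv2.imwrite('pics/c6.png',np.hstack([np.vstack([a,a[:73]*0]),c])[:,:,::-1])
E
```

```text
{'opening': 0.045844363224385946, 'orientation': array([ 1.79993908e+02, -2.14097324e-02,  1.73810371e+02]), 'tool_pos': array([ 0.48529909, -0.06201078,  0.13930052])}
```

View pics/c6.png

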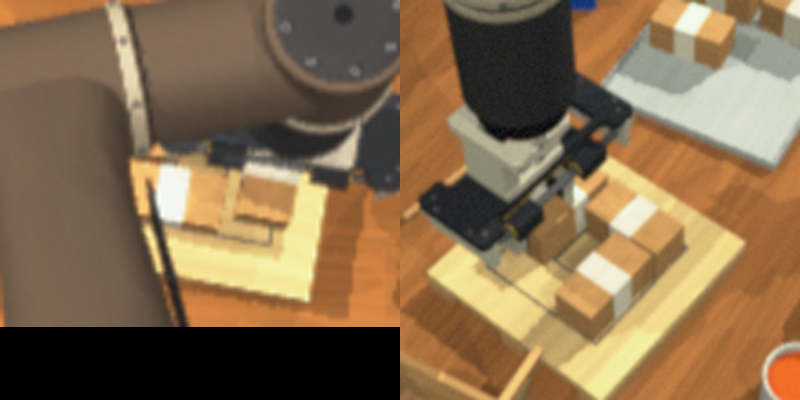

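The carton is held level over place1; the place2, 3 and 4 cartons sit on their outlines. I'll lower and release it, and view an enlarged case crop for its exact pose.

>>> carry_out --pt "0 0 0.047 0 0 0" --pt "0 0 0.094 0 0 0" --pt "0 0 0.094 0 0 0" --pt "0 0 0.094 0 0 0" --pt "0 0 0.094 0 0 0"

```text
clock: 22.58
tool_pos: [0.486, -0.0607, 0.0459]
orientation: [180.0, 0.0, 174.0]
force: [-0.7, 0.4, -2.3]
opening: 0.046
gripper_force: 30.0
```

>>> carry_out --pt "0 0 0 0 0 0" --pt "0 0 0 0 0 0" --pt "0 0 -0.05 0 0 0" --pt "0 0 -0.1 0 0 0" --pt "0 0 -0.16 0 0 0" --grip 0.35

```text
clock: 23.2
tool_pos: [0.4851, -0.0616, 0.207]
orientation: [-180.0, -0.1, 173.9]
force: [0.8, 0.0, -0.0]
opening: 0.059
gripper_force: 0.0
```

```bash
python3 lift.py .16; python3 - <<'E'
from h import *
a=cv2.resize(cv2.imread('pics/t1.png')[215:275,370:465],None,fx=8,fy=8,interpolation=2)[:, :760]
cv2.imwrite('pics/c7.png',a)
E
python3 plan.py .5164,.4097,.13,-178.08,1 '|' .5164,.4097,.02,-178.08,2
```

```text
[[0.002, 0.052, 0.008, 0, 0, -0.016], [0.004, 0.105, 0.017, 0, 0, -0.031], [0.006, 0.157, 0.025, 0, 0, -0.047], [0.009, 0.21, 0.034, 0, 0, -0.062], [0.011, 0.262, 0.042, 0, 0, -0.078], [0.013, 0.314, 0.051, 0, 0, -0.093], [0.015, 0.367, 0.059, 0, 0, -0.109], [0.017, 0.419, 0.068, 0, 0, -0.124]]
[[-0.004, 0.052, 0.008, 0, 0, -0.016], [-0.004, 0.052, 0.008, 0, 0, -0.016]]
[[0, 0, 0.055, 0, 0, 0], [0, 0, 0.11, 0, 0, 0], [0, 0, 0.11, 0, 0, 0], [0, 0, 0.11, 0, 0, 0]]
end [ 5.163000e-01  4.093000e-01  2.000000e-02 -1.780662e+02]
```

View pics/c7.png

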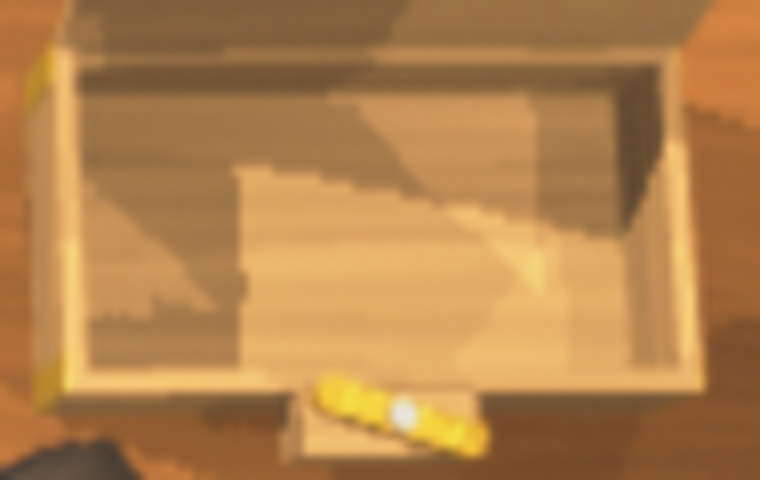

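Case rim outer corners at crop (65,393), (705,391), (682,50) and (55,50); inner corners at (88,369), (682,368), (662,66) and (78,66). The button pivot is at (403,413), with bar ends at (318,385) and (487,440).

```bash
cat > fitcase.py <<'E'
from h import *
uv=(np.array([(65,393),(705,391),(682,50),(55,50),(88,369),(682,368),(662,66),(78,66)])+.5)/8-.5+[370,215]
c=np.array([[-.0705,.126],[-.0705,-.126],[.0705,-.126],[.0705,.126]]);i=np.array([[-.0625,.118],[-.0625,-.118],[.0625,-.118],[.0625,.118]])
cs,e=fit('top',uv,np.vstack([c,i]),.07)
f=lambda l:(np.array(l)+.5)/8-.5+[370,215]
B=px2w('top',f([(403,413),(318,385),(487,440)]),.096)[:,:2]
if __name__=='__main__':
    print('case',np.round(cs,4),e);print('button world',np.round(B,4).tolist(),'local',np.round((B-cs[:2])@R2(cs[2]),4).tolist())
    for y in(.071,-.071,0): print(y,np.round(R2(cs[2])@[0,y]+cs[:2],4))
    for p in [(.0705+.141*np.cos(1.8)*-1,-.0),]: print('lid edge open',np.round(R2(cs[2])@p+cs[:2],4))
E
python3 fitcase.py
```

```text
case [ 0.4946 -0.3338  0.0766] 0.0010420461432919072
button world [[0.4131, -0.3394], [0.4216, -0.3061], [0.4051, -0.3723]] local [[-0.0817, 0.0006], [-0.0707, 0.0332], [-0.0922, -0.0315]]
0.071 [ 0.4892 -0.263 ]
-0.071 [ 0.5001 -0.4046]
0 [ 0.4946 -0.3338]
lid edge open [ 0.5969 -0.3259]
```

>>> carry_out --pt "0.002 0.052 0.008 0 0 -0.016" --pt "0.004 0.105 0.017 0 0 -0.031" --pt "0.006 0.157 0.025 0 0 -0.047" --pt "0.009 0.21 0.034 0 0 -0.062" --pt "0.011 0.262 0.042 0 0 -0.078" --pt "0.013 0.314 0.051 0 0 -0.093" --pt "0.015 0.367 0.059 0 0 -0.109" --pt "0.017 0.419 0.068 0 0 -0.124" --grip 0.45

```text
clock: 24.2
tool_pos: [0.5134, 0.3589, 0.1376]
orientation: [180.0, 0.0, -178.9]
force: [0.9, -0.1, 0.3]
opening: 0.0637
gripper_force: 0.0
```

>>> carry_out --pt "-0.004 0.052 0.008 0 0 -0.016" --pt "-0.004 0.052 0.008 0 0 -0.016"

```text
clock: 24.45
tool_pos: [0.516, 0.412, 0.128]
orientation: [-179.9, -0.0, -177.9]
force: [-1.0, -0.2, -0.1]
opening: 0.0634
gripper_force: 0.0
```

>>> carry_out --pt "0 0 0.055 0 0 0" --pt "0 0 0.11 0 0 0" --pt "0 0 0.11 0 0 0" --pt "0 0 0.11 0 0 0"

```text
clock: 24.95
tool_pos: [0.5175, 0.4097, 0.0217]
orientation: [179.9, 0.1, -178.0]
force: [0.1, 1.3, 0.5]
opening: 0.0635
gripper_force: 0.0
```

>>> carry_out --pt "0 0 0 0 0 0" --pt "0 0 0 0 0 0" --pt "0 0 0 0 0 0" --pt "0 0 0 0 0 0" --pt "0 0 -0.05 0 0 0" --pt "0 0 -0.11 0 0 0" --pt "0 0 -0.17 0 0 0" --pt "0 0 -0.17 0 0 0" --grip -1

```text
clock: 25.95
tool_pos: [0.5184, 0.4111, 0.1963]
orientation: [179.6, 0.4, -178.0]
force: [0.2, 0.4, -2.3]
opening: 0.0458
gripper_force: 29.9
```

The case fit is good to 1 mm. The button stands about 18° off the case front, which overlaps the lid path, so I'll square it before shutting. First I carry carton A to the case at y=+70.

```bash
python3 lift.py .17; python3 plan.py .4892,-.264,.14,-175.61,1 '|' .4892,-.264,.025,-175.61,3
```

```text
[[0.004, -0.056, 0.004, 0, 0, -0.004], [0.008, -0.112, 0.008, 0, 0, -0.007], [0.012, -0.168, 0.012, 0, 0, -0.011], [0.017, -0.224, 0.017, 0, 0, -0.014], [0.021, -0.28, 0.021, 0, 0, -0.018], [0.025, -0.336, 0.025, 0, 0, -0.021], [0.029, -0.392, 0.029, 0, 0, -0.025], [0.033, -0.448, 0.033, 0, 0, -0.029]]
[[0.006, -0.056, 0.004, 0, 0, -0.003], [0.012, -0.112, 0.009, 0, 0, -0.007], [0.018, -0.168, 0.013, 0, 0, -0.01], [0.023, -0.223, 0.017, 0, 0, -0.014], [0.023, -0.223, 0.017, 0, 0, -0.014]]
[[0, 0, 0.057, 0, 0, 0], [0, 0, 0.115, 0, 0, 0], [0, 0, 0.115, 0, 0, 0], [0, 0, 0.115, 0, 0, 0], [0, 0, 0.115, 0, 0, 0]]
end [ 4.895000e-01 -2.636000e-01  2.500000e-02 -1.756025e+02]
```

>>> carry_out --pt "0.004 -0.056 0.004 0 0 -0.004" --pt "0.008 -0.112 0.008 0 0 -0.007" --pt "0.012 -0.168 0.012 0 0 -0.011" --pt "0.017 -0.224 0.017 0 0 -0.014" --pt "0.021 -0.28 0.021 0 0 -0.018" --pt "0.025 -0.336 0.025 0 0 -0.021" --pt "0.029 -0.392 0.029 0 0 -0.025" --pt "0.033 -0.448 0.033 0 0 -0.029"

```text
clock: 26.95
tool_pos: [0.4975, -0.0415, 0.1561]
orientation: [180.0, -0.0, -176.4]
force: [1.8, -0.1, -2.6]
opening: 0.0457
gripper_force: 29.9
```

>>> carry_out --pt "0.006 -0.056 0.004 0 0 -0.003" --pt "0.012 -0.112 0.009 0 0 -0.007" --pt "0.018 -0.168 0.013 0 0 -0.01" --pt "0.023 -0.223 0.017 0 0 -0.014" --pt "0.023 -0.223 0.017 0 0 -0.014" --pt "0.023 -0.223 0.017 0 0 -0.014" --pt "0.023 -0.223 0.017 0 0 -0.014"

```text
clock: 27.82
tool_pos: [0.4896, -0.2627, 0.1395]
orientation: [180.0, -0.0, -175.5]
force: [0.5, 0.5, -2.1]
opening: 0.0455
gripper_force: 29.9
```

>>> carry_out --pt "0 0 0.03 0 0 0" --pt "0 0 0.06 0 0 0" --pt "0 0 0.09 0 0 0" --pt "0 0 0.115 0 0 0" --pt "0 0 0.115 0 0 0" --pt "0 0 0.115 0 0 0"

```text
clock: 28.58
tool_pos: [0.49, -0.2629, 0.025]
orientation: [-180.0, 0.0, -175.5]
force: [1.0, -0.1, -2.0]
opening: 0.0454
gripper_force: 29.9
```

```bash
python3 lift.py .16; python3 plan.py .4124,.4037,.15,-174.63,1 '|' .4124,.4037,.02,-174.63,2; python3 lift.py .17; echo; python3 plan.py .5001,-.4036,.14,-175.61,3 '|'  .5001,-.4036,.025,-175.61,3;  python3 lift.py .16
```

```text
[[0.002, 0.056, 0.003, 0, 0, -0.001], [0.004, 0.112, 0.006, 0, 0, -0.003], [0.006, 0.168, 0.009, 0, 0, -0.004], [0.009, 0.224, 0.012, 0, 0, -0.006], [0.011, 0.28, 0.015, 0, 0, -0.007], [0.013, 0.336, 0.017, 0, 0, -0.008], [0.015, 0.392, 0.02, 0, 0, -0.01], [0.017, 0.448, 0.023, 0, 0, -0.011]]
[[0.002, 0.055, 0.003, 0, 0, -0.002], [0.003, 0.111, 0.006, 0, 0, -0.003], [0.005, 0.167, 0.009, 0, 0, -0.005], [0.006, 0.223, 0.012, 0, 0, -0.006], [0.006, 0.223, 0.012, 0, 0, -0.006]]
[[0, 0, 0.043, 0, 0, 0], [0, 0, 0.087, 0, 0, 0], [0, 0, 0.13, 0, 0, 0], [0, 0, 0.13, 0, 0, 0], [0, 0, 0.13, 0, 0, 0]]
end [ 4.127000e-01  4.034000e-01  2.000000e-02 -1.746285e+02]

[[-0.001, -0.054, 0.003, 0, 0, 0.001], [-0.002, -0.108, 0.007, 0, 0, 0.002], [-0.002, -0.162, 0.01, 0, 0, 0.003], [-0.003, -0.216, 0.013, 0, 0, 0.005], [-0.004, -0.271, 0.017, 0, 0, 0.006], [-0.005, -0.325, 0.02, 0, 0, 0.007], [-0.005, -0.379, 0.023, 0, 0, 0.008], [-0.006, -0.433, 0.027, 0, 0, 0.009]]
[[-0.001, -0.054, 0.003, 0, 0, 0.001], [-0.003, -0.108, 0.006, 0, 0, 0.002], [-0.004, -0.162, 0.01, 0, 0, 0.004], [-0.005, -0.216, 0.013, 0, 0, 0.005], [-0.006, -0.27, 0.016, 0, 0, 0.006], [-0.008, -0.324, 0.02, 0, 0, 0.007], [-0.009, -0.379, 0.023, 0, 0, 0.008], [-0.009, -0.379, 0.023, 0, 0, 0.008]]
[[0, 0, 0, 0, 0, 0], [0, 0, 0, 0, 0, 0]]
[[0, 0, 0.057, 0, 0, 0], [0, 0, 0.115, 0, 0, 0], [0, 0, 0.115, 0, 0, 0], [0, 0, 0.115, 0, 0, 0], [0, 0, 0.115, 0, 0, 0]]
end [ 5.002000e-01 -4.040000e-01  2.500000e-02 -1.756025e+02]
```

>>> carry_out --pt "0 0 0 0 0 0" --pt "0 0 0 0 0 0" --pt "0 0 -0.05 0 0 0" --pt "0 0 -0.1 0 0 0" --pt "0 0 -0.16 0 0 0" --grip 0.2

```text
clock: 29.2
tool_pos: [0.4889, -0.2636, 0.1861]
orientation: [180.0, -0.0, -175.6]
force: [1.4, -0.7, -0.4]
opening: 0.0526
gripper_force: 0.0
```

```bash
python3 - <<'E'
from h import *
im=snap('top','t5.png')[:,:,::-1];o=cv2.imread('pics/t3.png')
d=np.abs(im.astype(int)-o).max(2)
print('DE',(d[235:268,176:224]>40).sum(),'p34',(d[205:262,290:325]>40).sum())
print('opening',telemetry.get_obs()['opening'])
E
```

```text
DE 140 p34 253
opening 0.05248879687564012
```

```bash
python3 - <<'E'
from h import *
im=cv2.imread('pics/t5.png');im2=snap('scene','s5.png')[:,:,::-1]
a=cv2.resize(im[195:285,170:370],None,fx=4,fy=4,interpolation=2)
b=cv2.resize(im[190:280,370:480],(293,240),interpolation=2); c=cv2.resize(im2[240:420,90:300],(507,240),interpolation=2)
cv2.imwrite('pics/c8.png',np.vstack([a,np.hstack([b,c])]))
E
```

```text
(no output)
```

View pics/c8.png

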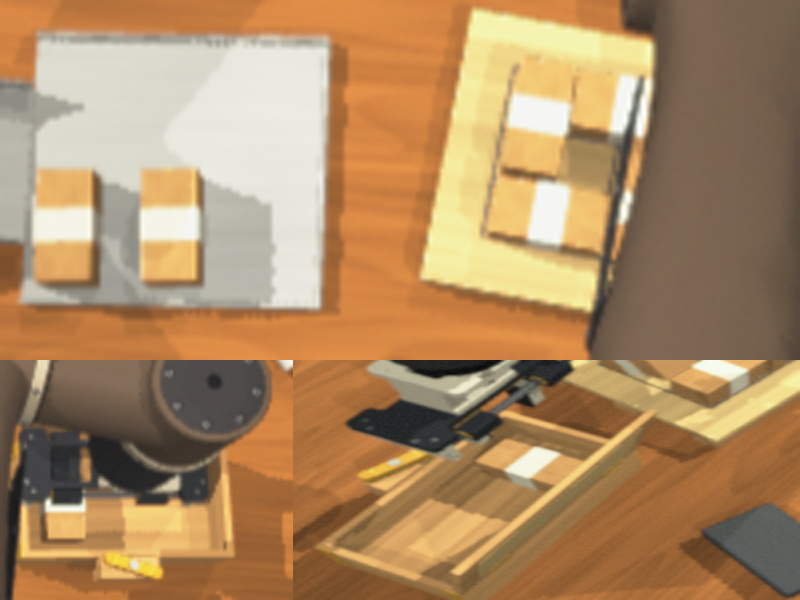

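D at (65,225) and E at (170,225) haven't moved (only shadows changed), and the first carton lies flat at the left end of the case. Fetching D.

>>> carry_out --pt "0.002 0.056 0.003 0 0 -0.001" --pt "0.004 0.112 0.006 0 0 -0.003" --pt "0.006 0.168 0.009 0 0 -0.004" --pt "0.009 0.224 0.012 0 0 -0.006" --pt "0.011 0.28 0.015 0 0 -0.007" --pt "0.013 0.336 0.017 0 0 -0.008" --pt "0.015 0.392 0.02 0 0 -0.01" --pt "0.017 0.448 0.023 0 0 -0.011" --grip 0.35

```text
clock: 30.3
tool_pos: [0.4379, 0.1836, 0.1622]
orientation: [179.9, 0.1, -175.0]
force: [1.6, 0.4, 0.2]
opening: 0.0591
gripper_force: 0.0
```

>>> carry_out --pt "0.002 0.055 0.003 0 0 -0.002" --pt "0.003 0.111 0.006 0 0 -0.003" --pt "0.005 0.167 0.009 0 0 -0.005" --pt "0.006 0.223 0.012 0 0 -0.006" --pt "0.006 0.223 0.012 0 0 -0.006" --pt "0.006 0.223 0.012 0 0 -0.006"

```text
clock: 31.05
tool_pos: [0.4125, 0.4031, 0.1494]
orientation: [-180.0, -0.0, -174.6]
force: [-0.2, -1.2, 0.3]
opening: 0.0593
gripper_force: 0.0
```

>>> carry_out --pt "0 0 0.043 0 0 0" --pt "0 0 0.087 0 0 0" --pt "0 0 0.13 0 0 0" --pt "0 0 0.13 0 0 0" --pt "0 0 0.13 0 0 0"

```text
clock: 31.68
tool_pos: [0.4136, 0.4035, 0.0213]
orientation: [179.9, 0.1, -174.6]
force: [-0.6, -0.4, 0.6]
opening: 0.0592
gripper_force: 0.0
```

>>> carry_out --pt "0 0 0 0 0 0" --pt "0 0 0 0 0 0" --pt "0 0 0 0 0 0" --pt "0 0 0 0 0 0" --pt "0 0 -0.05 0 0 0" --pt "0 0 -0.11 0 0 0" --pt "0 0 -0.17 0 0 0" --pt "0 0 -0.17 0 0 0" --grip -1

```text
clock: 32.67
tool_pos: [0.4144, 0.4056, 0.1956]
orientation: [179.5, 0.4, -174.6]
force: [-0.2, 1.1, -2.6]
opening: 0.0457
gripper_force: 30.0
```

>>> carry_out --pt "-0.001 -0.054 0.003 0 0 0.001" --pt "-0.002 -0.108 0.007 0 0 0.002" --pt "-0.002 -0.162 0.01 0 0 0.003" --pt "-0.003 -0.216 0.013 0 0 0.005" --pt "-0.004 -0.271 0.017 0 0 0.006" --pt "-0.005 -0.325 0.02 0 0 0.007" --pt "-0.005 -0.379 0.023 0 0 0.008" --pt "-0.006 -0.433 0.027 0 0 0.009"

```text
clock: 33.67
tool_pos: [0.4587, -0.029, 0.1623]
orientation: [180.0, 0.0, -175.1]
force: [2.1, 0.8, -1.7]
opening: 0.0459
gripper_force: 30.0
```

>>> carry_out --pt "-0.001 -0.054 0.003 0 0 0.001" --pt "-0.003 -0.108 0.006 0 0 0.002" --pt "-0.004 -0.162 0.01 0 0 0.004" --pt "-0.005 -0.216 0.013 0 0 0.005" --pt "-0.006 -0.27 0.016 0 0 0.006" --pt "-0.008 -0.324 0.02 0 0 0.007" --pt "-0.009 -0.379 0.023 0 0 0.008" --pt "-0.009 -0.379 0.023 0 0 0.008"

```text
clock: 34.67
tool_pos: [0.4992, -0.4071, 0.1374]
orientation: [179.9, -0.1, -175.8]
force: [-1.0, 1.8, -1.9]
opening: 0.0454
gripper_force: 30.0
```

>>> carry_out --pt "0 0 0 0 0 0" --pt "0 0 0 0 0 0"

```text
clock: 34.92
tool_pos: [0.5003, -0.4031, 0.1396]
orientation: [180.0, -0.0, -175.5]
force: [-0.1, -0.4, -2.2]
opening: 0.0457
gripper_force: 30.0
```

>>> carry_out --pt "0 0 0.03 0 0 0" --pt "0 0 0.06 0 0 0" --pt "0 0 0.09 0 0 0" --pt "0 0 0.115 0 0 0" --pt "0 0 0.115 0 0 0" --pt "0 0 0.115 0 0 0"

```text
clock: 35.67
tool_pos: [0.5008, -0.4034, 0.0252]
orientation: [-180.0, 0.0, -175.5]
force: [-0.2, 0.3, -0.8]
opening: 0.0456
gripper_force: 30.0
```

>>> carry_out --pt "0 0 0 0 0 0" --pt "0 0 0 0 0 0" --pt "0 0 -0.05 0 0 0" --pt "0 0 -0.1 0 0 0" --pt "0 0 -0.16 0 0 0" --grip 0.2

```text
clock: 36.3
tool_pos: [0.5, -0.4037, 0.1864]
orientation: [180.0, -0.0, -175.6]
force: [1.3, -1.6, -0.6]
opening: 0.0526
gripper_force: 0.0
```

```bash
python3 - <<'E'
from h import *
im=snap('top','t6.png')[:,:,::-1];o=cv2.imread('pics/t5.png')
d=np.abs(im.astype(int)-o).max(2)
print('E',(d[235:268,203:224]>40).sum(),'p34',(d[205:262,290:325]>40).sum())
E
python3 plan.py .4189,.3183,.15,-175.1,2 '|' .4189,.3183,.02,-175.1,2; python3 lift.py .17; echo; python3 plan.py .4946,-.3336,.14,-175.61,3 '|'  .4946,-.3336,.025,-175.61,3;  python3 lift.py .16
```

```text
E 43 p34 65
[[0.002, 0.056, 0.003, 0, 0, -0.001], [0.004, 0.112, 0.005, 0, 0, -0.001], [0.006, 0.168, 0.008, 0, 0, -0.002], [0.008, 0.224, 0.011, 0, 0, -0.003], [0.01, 0.279, 0.013, 0, 0, -0.003], [0.012, 0.335, 0.016, 0, 0, -0.004], [0.014, 0.391, 0.019, 0, 0, -0.005], [0.016, 0.447, 0.022, 0, 0, -0.005]]
[[0.002, 0.056, 0.002, 0, 0, -0.001], [0.003, 0.112, 0.005, 0, 0, -0.002], [0.005, 0.168, 0.008, 0, 0, -0.002], [0.007, 0.224, 0.01, 0, 0, -0.003], [0.008, 0.279, 0.013, 0, 0, -0.004], [0.008, 0.279, 0.013, 0, 0, -0.004], [0.008, 0.279, 0.013, 0, 0, -0.004]]
[[0, 0, 0.043, 0, 0, 0], [0, 0, 0.087, 0, 0, 0], [0, 0, 0.13, 0, 0, 0], [0, 0, 0.13, 0, 0, 0], [0, 0, 0.13, 0, 0, 0]]
end [ 4.193000e-01  3.178000e-01  2.000000e-02 -1.750868e+02]

[[-0.002, -0.055, 0.004, 0, 0, 0.001], [-0.003, -0.109, 0.008, 0, 0, 0.002], [-0.005, -0.164, 0.012, 0, 0, 0.002], [-0.006, -0.219, 0.017, 0, 0, 0.003], [-0.008, -0.273, 0.021, 0, 0, 0.004], [-0.01, -0.328, 0.025, 0, 0, 0.005], [-0.011, -0.382, 0.029, 0, 0, 0.005], [-0.013, -0.437, 0.033, 0, 0, 0.006]]
[[-0.002, -0.055, 0.004, 0, 0, 0.001], [-0.004, -0.109, 0.009, 0, 0, 0.002], [-0.006, -0.164, 0.013, 0, 0, 0.002], [-0.008, -0.218, 0.017, 0, 0, 0.003], [-0.008, -0.218, 0.017, 0, 0, 0.003], [-0.008, -0.218, 0.017, 0, 0, 0.003], [-0.008, -0.218, 0.017, 0, 0, 0.003]]
[[0, 0, 0.057, 0, 0, 0], [0, 0, 0.115, 0, 0, 0], [0, 0, 0.115, 0, 0, 0], [0, 0, 0.115, 0, 0, 0], [0, 0, 0.115, 0, 0, 0]]
end [ 4.950000e-01 -3.331000e-01  2.500000e-02 -1.756025e+02]
```

E hardly differs from before, so it hasn't been knocked. Fetching it.

>>> carry_out --pt "0.002 0.056 0.003 0 0 -0.001" --pt "0.004 0.112 0.005 0 0 -0.001" --pt "0.006 0.168 0.008 0 0 -0.002" --pt "0.008 0.224 0.011 0 0 -0.003" --pt "0.01 0.279 0.013 0 0 -0.003" --pt "0.012 0.335 0.016 0 0 -0.004" --pt "0.014 0.391 0.019 0 0 -0.005" --pt "0.016 0.447 0.022 0 0 -0.005" --grip 0.45

```text
clock: 37.35
tool_pos: [0.4499, 0.0422, 0.1634]
orientation: [179.9, 0.1, -175.3]
force: [1.5, -1.0, 1.0]
opening: 0.0632
gripper_force: 0.0
```

>>> carry_out --pt "0.002 0.056 0.002 0 0 -0.001" --pt "0.003 0.112 0.005 0 0 -0.002" --pt "0.005 0.168 0.008 0 0 -0.002" --pt "0.007 0.224 0.01 0 0 -0.003" --pt "0.008 0.279 0.013 0 0 -0.004" --pt "0.008 0.279 0.013 0 0 -0.004" --pt "0.008 0.279 0.013 0 0 -0.004"

```text
clock: 38.22
tool_pos: [0.419, 0.3177, 0.1497]
orientation: [180.0, 0.0, -175.0]
force: [-0.8, -0.5, -0.1]
opening: 0.0637
gripper_force: 0.0
```

>>> carry_out --pt "0 0 0.043 0 0 0" --pt "0 0 0.087 0 0 0" --pt "0 0 0.13 0 0 0" --pt "0 0 0.13 0 0 0" --pt "0 0 0.13 0 0 0"

```text
clock: 38.85
tool_pos: [0.4202, 0.3179, 0.0212]
orientation: [179.9, 0.1, -175.1]
force: [0.7, 1.6, 0.7]
opening: 0.0635
gripper_force: 0.0
```

>>> carry_out --pt "0 0 0 0 0 0" --pt "0 0 0 0 0 0" --pt "0 0 0 0 0 0" --pt "0 0 0 0 0 0" --pt "0 0 -0.05 0 0 0" --pt "0 0 -0.11 0 0 0" --pt "0 0 -0.17 0 0 0" --pt "0 0 -0.17 0 0 0" --grip -1

```text
clock: 39.85
tool_pos: [0.421, 0.3198, 0.195]
orientation: [179.6, 0.4, -175.0]
force: [0.1, -0.3, -2.0]
opening: 0.0457
gripper_force: 30.0
```

>>> carry_out --pt "-0.002 -0.055 0.004 0 0 0.001" --pt "-0.003 -0.109 0.008 0 0 0.002" --pt "-0.005 -0.164 0.012 0 0 0.002" --pt "-0.006 -0.219 0.017 0 0 0.003" --pt "-0.008 -0.273 0.021 0 0 0.004" --pt "-0.01 -0.328 0.025 0 0 0.005" --pt "-0.011 -0.382 0.029 0 0 0.005" --pt "-0.013 -0.437 0.033 0 0 0.006"

```text
clock: 40.85
tool_pos: [0.4688, -0.1182, 0.1557]
orientation: [180.0, -0.1, -175.4]
force: [1.9, 0.7, -1.6]
opening: 0.0457
gripper_force: 30.0
```

>>> carry_out --pt "-0.002 -0.055 0.004 0 0 0.001" --pt "-0.004 -0.109 0.009 0 0 0.002" --pt "-0.006 -0.164 0.013 0 0 0.002" --pt "-0.008 -0.218 0.017 0 0 0.003" --pt "-0.008 -0.218 0.017 0 0 0.003" --pt "-0.008 -0.218 0.017 0 0 0.003" --pt "-0.008 -0.218 0.017 0 0 0.003"

```text
clock: 41.72
tool_pos: [0.4948, -0.3321, 0.1394]
orientation: [180.0, -0.0, -175.5]
force: [0.2, -1.3, -0.6]
opening: 0.0463
gripper_force: 30.0
```

>>> carry_out --pt "0 0.001 0.02 0 0 0" --pt "0 0.001 0.04 0 0 0" --pt "0 0.001 0.06 0 0 0" --pt "0 0.001 0.08 0 0 0" --pt "0 0.001 0.1 0 0 0" --pt "0 0.001 0.115 0 0 0" --pt "0 0.001 0.115 0 0 0"

```text
clock: 42.6
tool_pos: [0.4952, -0.3314, 0.0243]
orientation: [180.0, -0.0, -175.5]
force: [-0.8, -0.5, -1.6]
opening: 0.0457
gripper_force: 30.0
```

>>> carry_out --pt "0 -0.002 0 0 0 0" --pt "0 -0.002 0.001 0 0 0"

```text
clock: 42.85
tool_pos: [0.4955, -0.3343, 0.024]
orientation: [-180.0, 0.1, -175.6]
force: [-0.6, -0.4, -0.6]
opening: 0.0457
gripper_force: 30.0
```

>>> carry_out --pt "0 0 0 0 0 0" --pt "0 0 0 0 0 0" --pt "0 0 0 0 0 0" --pt "0 0 -0.03 0 0 0" --pt "0 0 -0.08 0 0 0" --pt "0 0 -0.13 0 0 0" --pt "0 0 -0.18 0 0 0" --grip 0.15

```text
clock: 43.72
tool_pos: [0.4949, -0.3342, 0.2054]
orientation: [-180.0, 0.0, -175.6]
force: [1.1, -0.3, -1.0]
opening: 0.0501
gripper_force: 0.0
```

```bash
python3 - <<'E'
import json
json.dump([.4951,-.334,.204,-175.6025],open('cmd.json','w'))
from h import *;import fitcase as f
b=f.B;a=np.degrees(np.arctan2(b[1,1]-b[2,1],b[1,0]-b[2,0]));print('bar heading',a,'pivot',b[0], 'case',np.degrees(f.cs[2]))
o=telemetry.get_obs();print(o['joint_pos'])
E
```

```text
bar heading 75.97955743368614 pivot [ 0.4131331  -0.33942806] case 4.390043720181662
[-1.52928272e+01  1.41084394e+01 -1.12908157e+01  1.88144376e-04
 -6.45883563e+01 -7.03071680e+01]
```

```bash
python3 plan.py .4123,-.3401,.17,-104,2 '|' .4123,-.3401,.084,-104,2
```

```text
[[0.01, 0, 0.004, 0, 0, -0.156], [0.021, 0, 0.008, 0, 0, -0.312], [0.031, 0, 0.013, 0, 0, -0.469], [0.042, 0, 0.017, 0, 0, -0.625], [0.052, 0, 0.021, 0, 0, -0.781], [0.062, 0, 0.025, 0, 0, -0.937], [0.073, 0, 0.03, 0, 0, -1.093], [0.083, 0, 0.034, 0, 0, -1.25]]
[[0, 0, 0, 0, 0, 0], [0, 0, 0, 0, 0, 0]]
[[0, 0, 0.043, 0, 0, 0], [0, 0, 0.086, 0, 0, 0], [0, 0, 0.086, 0, 0, 0], [0, 0, 0.086, 0, 0, 0]]
end [ 4.123000e-01 -3.404000e-01  8.400000e-02 -1.039828e+02]
```

>>> carry_out --pt "0.01 0 0.004 0 0 -0.156" --pt "0.021 0 0.008 0 0 -0.312" --pt "0.031 0 0.013 0 0 -0.469" --pt "0.042 0 0.017 0 0 -0.625" --pt "0.052 0 0.021 0 0 -0.781" --pt "0.062 0 0.025 0 0 -0.937" --pt "0.073 0 0.03 0 0 -1.093" --pt "0.083 0 0.034 0 0 -1.25" --grip -0.2

```text
clock: 44.72
tool_pos: [0.4119, -0.3406, 0.1695]
orientation: [-180.0, 0.0, -103.7]
force: [-0.3, -0.5, 0.2]
opening: 0.0349
gripper_force: 0.0
```

>>> carry_out --pt "0 0 0 0 0 0" --pt "0 0 0 0 0 0"

```text
clock: 44.98
tool_pos: [0.4128, -0.3407, 0.1699]
orientation: [-180.0, -0.0, -104.2]
force: [-0.0, 0.7, 0.7]
opening: 0.0349
gripper_force: 0.0
```

>>> carry_out --pt "0 0 0.043 0 0 0" --pt "0 0 0.086 0 0 0" --pt "0 0 0.086 0 0 0" --pt "0 0 0.086 0 0 0"

```text
clock: 45.48
tool_pos: [0.4134, -0.341, 0.0849]
orientation: [-179.9, -0.0, -104.0]
force: [-0.3, 0.7, 0.7]
opening: 0.0353
gripper_force: 0.0
```

>>> carry_out --pt "0 0 0 0 0 0" --pt "0 0 0 0 0 0" --pt "0 0 0 0 0 0" --pt "0 0 0 0 0 0" --pt "0 0 0 0 0 0" --grip -1

```text
clock: 46.1
tool_pos: [0.4122, -0.3406, 0.0844]
orientation: [-180.0, -0.0, -104.0]
force: [-2.0, 2.0, 5.0]
opening: 0.0137
gripper_force: 30.0
```

>>> carry_out --pt "0 0 0 0 0 -0.11" --pt "0 0 0 0 0 -0.22" --pt "0 0 0 0 0 -0.321" --pt "0 0 0 0 0 -0.321" --pt "0 0 0 0 0 -0.321"

```text
clock: 46.72
tool_pos: [0.4135, -0.3408, 0.0844]
orientation: [-179.9, -0.1, -85.7]
force: [3.0, 2.3, 6.4]
opening: 0.0137
gripper_force: 30.0
```

>>> carry_out --pt "0 0 0 0 0 0" --pt "0 0 0 0 0 0" --pt "0 0 -0.05 0 0 0" --pt "0 0 -0.1 0 0 0" --pt "0 0 -0.16 0 0 0" --grip -0.2

```text
clock: 47.35
tool_pos: [0.4113, -0.3403, 0.2442]
orientation: [179.9, 0.1, -85.7]
force: [1.5, -1.1, -0.0]
opening: 0.0349
gripper_force: 0.0
```

```bash
python3 - <<'E'
import json
json.dump([.4123,-.3404,.244,-85.59],open('cmd.json','w'))
from h import *;import fitcase as f
for th in (1.8,1.57,1.4):
    for r in(.141,.11): print(th,r,np.round(R2(f.cs[2])@[.0705-r*np.cos(th),0]+f.cs[:2],4),.074+r*np.sin(th))
im=snap('scene','s6.png');im2=snap('top','t7.png')
E
```

```text
1.8 0.141 [ 0.5969 -0.3259] 0.2113125159538255
1.8 0.11 [ 0.5898 -0.3265] 0.18112323939660147
1.57 0.141 [ 0.5648 -0.3284] 0.21499995529338867
1.57 0.11 [ 0.5648 -0.3284] 0.1839999651225018
1.4 0.141 [ 0.541  -0.3302] 0.21294841192837288
1.4 0.11 [ 0.5463 -0.3298] 0.1823994702987306
```

```bash
python3 - <<'E'
from h import *
a=cv2.imread('pics/t7.png')[190:280,270:400];b=cv2.imread('pics/s6.png')[180:420,90:340]
cv2.imwrite('pics/c9.png',np.hstack([cv2.resize(a,(300,208),interpolation=2).__class__(0) if 0 else np.vstack([cv2.resize(a,(300,208),interpolation=2),np.zeros((272,300,3),np.uint8)]),cv2.resize(b,(500,480),interpolation=2)]))
E
python3 plan.py .44,-.338,.3,-85.59 .645,-.322,.3,-85.59,2 '|' .645,-.322,.185,-85.59,2
```

```text
[[0, -0.014, -0.028, 0, 0, 0], [0, -0.028, -0.056, 0, 0, 0], [0, -0.079, -0.056, 0, 0, 0], [0, -0.131, -0.056, 0, 0, 0], [0, -0.182, -0.056, 0, 0, 0], [0, -0.233, -0.056, 0, 0, 0], [0, -0.233, -0.056, 0, 0, 0], [0, -0.233, -0.056, 0, 0, 0]]
[[0, 0, 0.057, 0, 0, 0], [0, 0, 0.115, 0, 0, 0], [0, 0, 0.115, 0, 0, 0], [0, 0, 0.115, 0, 0, 0]]
end [  0.6446  -0.3225   0.185  -85.59  ]
```

View pics/c9.png

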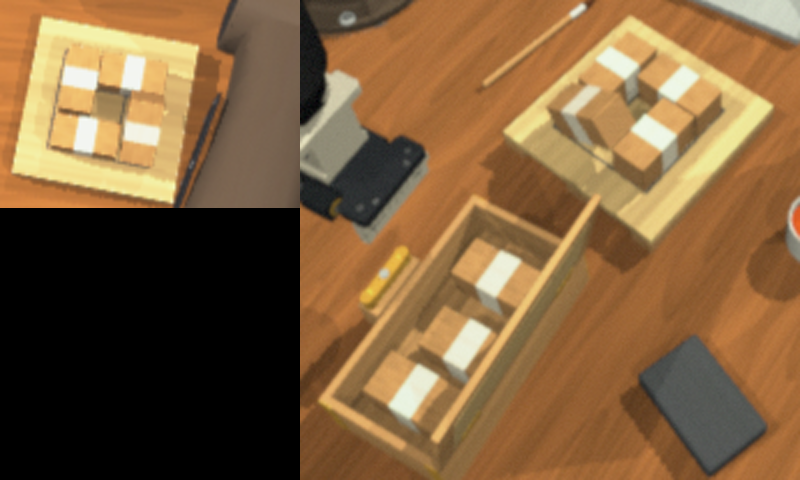

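The scene shows three cartons flat in the case and the button along its front. One skid carton, on the robot side at about (590,110), looks tilted, so I'll enlarge that with my last view.

```bash
python3 - <<'E'
from h import *
n='scene'
for nm,p in zip('1234',[(.4638,-.0587),(.5388,-.0436),(.5237,.0315),(.4486,.0163)]): print(nm,np.round(w2px('scene',[[*p,.076]])),np.round(w2px('top',[[*p,.076]])))
a=cv2.resize(cv2.imread('pics/s6.png')[190:290,205:305],(500,500),interpolation=2)
b=cv2.resize(cv2.imread('pics/t7.png')[200:270,285:350],(300,323),interpolation=2)
cv2.imwrite('pics/c10.png',np.hstack([a,np.vstack([b,np.zeros((177,300,3),np.uint8)])]))
E
```

```text
1 [[235. 236.]] [[330. 244.]]
2 [[266. 246.]] [[327. 221.]]
3 [[279. 221.]] [[304. 224.]]
4 [[248. 212.]] [[307. 247.]]
```

View pics/c10.png

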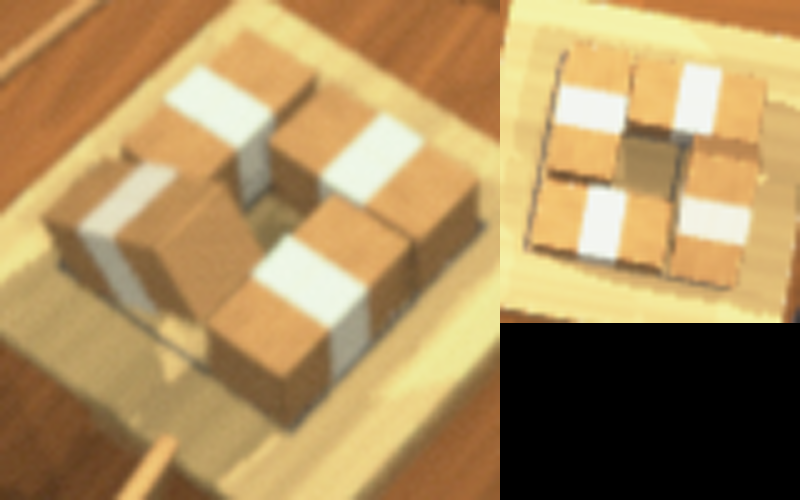

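The place1 carton is nose-up: its +x end face shows at (205,255) and its lower edge rides on the place2 carton. That fits a grip slackening during the offset carry. I'll fit its 3D pose from the corners, then regrip it and set it down level.

```bash
python3 - <<'E'
from h import *
from scipy.spatial.transform import Rotation as R
pk=[((150,245),(46,-23,23)),((225,185),(46,23,23)),((205,325),(46,-23,-23)),((260,260),(46,23,-23)),((45,220),(-46,-23,23)),((60,265),(-46,-23,-23))]
uv=(np.array([p[0] for p in pk])+.5)/5-.5+[205,190];L=np.array([p[1] for p in pk])/1000
def f(p): return (w2px('scene',L@R.from_euler('ZYX',p[3:]).as_matrix().T+p[:3])-uv).ravel()
r=least_squares(f,[.46,-.06,.06,-.1,-.3,0],loss='soft_l1');print(np.round(r.x[:3],4),np.degrees(r.x[3:]).round(1),np.round(r.fun,1))
A=R.from_euler('ZYX',r.x[3:]).as_matrix()
for c in [(46,0,-23),(-46,0,-23),(46,0,23),(-46,0,23)]: print(c,np.round(A@np.array(c)/1000+r.x[:3],4))
print('place1 ends x: expected +x bottom', .4638+.046, )
im=cv2.resize(cv2.imread('pics/s6.png')[190:290,205:305],(500,500),interpolation=2)
E
```

```text
[ 0.4391 -0.0359  0.0297] [ -5.4 -25.4  -1.7] [ 1.7  0.7 -0.1  0.2 -1.8 -0.7  0.  -0.2 -1.7 -2.4  2.8  2.6]
(46, 0, -23) [ 0.4902 -0.0414  0.0287]
(-46, 0, -23) [ 0.4075 -0.0336 -0.0108]
(46, 0, 23) [ 0.4707 -0.0382  0.0702]
(-46, 0, 23) [ 0.388  -0.0304  0.0307]
place1 ends x: expected +x bottom 0.5098
```

```bash
python3 - <<'E'
from h import *
from scipy.spatial.transform import Rotation as R
pk=[((150,245),(46,-23,23)),((225,185),(46,23,23)),((205,325),(46,-23,-23)),((260,260),(46,23,-23)),((45,220),(-46,-23,23)),((60,265),(-46,-23,-23))]
uv=(np.array([p[0] for p in pk])+.5)/5-.5+[205,190];L=np.array([p[1] for p in pk])/1000
def cen(p): return np.array([p[0],p[1],.03+.046*np.sin(-p[3])+.023*np.cos(p[3])]),R.from_euler('ZYX',[p[2],p[3],0]).as_matrix()
def f(p):
    c,A=cen(p)
    return np.r_[(w2px('scene',L@A.T+c)-uv).ravel(), (w2px('top',A@[0,0,.023]+c)-[331.2,247.7]).ravel()*2]
r=least_squares(f,[.46,-.06,-.1,-.4],loss='soft_l1');c,A=cen(r.x);print(np.round(c,4),np.degrees(r.x[2:]).round(1),np.round(r.fun,1))
for q in [(46,0,-23),(-46,0,-23),(46,0,23),(-46,0,23)]: print(q,np.round(A@np.array(q)/1000+c,4))
E
```

```text
[ 0.461  -0.0598  0.0722] [ -5.4 -28.6] [ 0.8  1.4 -0.6 -0.3 -1.2  0.5  1.  -0.1 -2.8 -0.6  3.2  4.8 -1.   0.4]
(46, 0, -23) [ 0.5121 -0.0647  0.074 ]
(-46, 0, -23) [ 0.4317 -0.0571  0.03  ]
(46, 0, 23) [ 0.4902 -0.0626  0.1144]
(-46, 0, 23) [ 0.4098 -0.055   0.0704]
```

The pose is consistent: centre (0.461, -0.060, 0.072), pitched 29°, with the +x edge resting on place2's carton. Plan: grip it from above, shift it 10 mm toward -x, press it down level against the deck, then slide it home.

```bash
echo '[0.4123,-0.3404,0.244,-85.59]'>cmd.json; python3 plan.py .485,-.0623,.17,-186.08,2 '|' .485,-.0623,.073,-186.08,2; echo; python3 plan.py .485,-.0623,.088,-186.08 .4842,-.0609,.088,-186.08,1 '|' .4842,-.0609,.064,-186.08,0 '|' .4842,-.0609,.041,-186.08 '|' .4942,-.0619,.041,-186.08,2
```

```text
[[-0.027, -0.009, 0.007, 0, 0, 0.175], [-0.054, -0.019, 0.015, 0, 0, 0.351], [-0.082, -0.028, 0.022, 0, 0, 0.526], [-0.109, -0.038, 0.03, 0, 0, 0.702], [-0.136, -0.047, 0.037, 0, 0, 0.877], [-0.163, -0.056, 0.044, 0, 0, 1.052], [-0.19, -0.066, 0.052, 0, 0, 1.228], [-0.217, -0.075, 0.059, 0, 0, 1.403]]
[[-0.014, 0.026, 0.008, 0, 0, 0.175], [-0.028, 0.051, 0.015, 0, 0, 0.351], [-0.028, 0.051, 0.015, 0, 0, 0.351], [-0.028, 0.051, 0.015, 0, 0, 0.351]]
[[0, 0, 0.048, 0, 0, 0], [0, 0, 0.097, 0, 0, 0], [0, 0, 0.097, 0, 0, 0], [0, 0, 0.097, 0, 0, 0]]
end [ 4.852000e-01 -6.200000e-02  7.300000e-02 -1.860868e+02]

[[0, 0, -0.015, 0, 0, 0], [0.001, 0.001, -0.015, 0, 0, 0], [0.001, 0.001, -0.015, 0, 0, 0]]
[[0, 0, 0.024, 0, 0, 0]]
[[0, 0, 0.023, 0, 0, 0]]
[[-0.01, 0, 0, 0, 0, 0], [-0.01, 0, 0, 0, 0, 0], [-0.01, 0, 0, 0, 0, 0]]
end [ 4.943000e-01 -6.200000e-02  4.100000e-02 -1.860868e+02]
```

>>> carry_out --pt "-0.027 -0.009 0.007 0 0 0.175" --pt "-0.054 -0.019 0.015 0 0 0.351" --pt "-0.082 -0.028 0.022 0 0 0.526" --pt "-0.109 -0.038 0.03 0 0 0.702" --pt "-0.136 -0.047 0.037 0 0 0.877" --pt "-0.163 -0.056 0.044 0 0 1.052" --pt "-0.19 -0.066 0.052 0 0 1.228" --pt "-0.217 -0.075 0.059 0 0 1.403" --grip 0.35

```text
clock: 48.45
tool_pos: [0.4702, -0.1177, 0.184]
orientation: [180.0, -0.0, -166.4]
force: [0.3, -0.5, -0.3]
opening: 0.059
gripper_force: 0.0
```

>>> carry_out --pt "-0.014 0.026 0.008 0 0 0.175" --pt "-0.028 0.051 0.015 0 0 0.351" --pt "-0.028 0.051 0.015 0 0 0.351" --pt "-0.028 0.051 0.015 0 0 0.351"

```text
clock: 48.95
tool_pos: [0.4849, -0.0624, 0.1694]
orientation: [-180.0, -0.0, 174.0]
force: [-0.7, -0.2, -0.0]
opening: 0.0589
gripper_force: 0.0
```

>>> carry_out --pt "0 0 0.048 0 0 0" --pt "0 0 0.097 0 0 0" --pt "0 0 0.097 0 0 0" --pt "0 0 0.097 0 0 0"

```text
clock: 49.45
tool_pos: [0.4862, -0.0626, 0.0741]
orientation: [-180.0, 0.1, 173.9]
force: [0.1, 0.8, 1.1]
opening: 0.0594
gripper_force: 0.0
```

>>> carry_out --pt "0 0 0 0 0 0" --pt "0 0 0 0 0 0" --pt "0 0 0 0 0 0" --pt "0 0 0 0 0 0" --pt "0 0 -0.01 0 0 0" --pt "0 0 -0.02 0 0 0" --pt "0 0 -0.02 0 0 0" --pt "0 0 -0.02 0 0 0" --grip -1

```text
clock: 50.45
tool_pos: [0.4851, -0.0622, 0.0925]
orientation: [180.0, -0.0, 173.9]
force: [-0.4, 0.2, -1.9]
opening: 0.046
gripper_force: 29.9
```

>>> carry_out --pt "0.003 0 0 0 0 0" --pt "0.006 0 0 0 0 0" --pt "0.006 0 0.007 0 0 0" --pt "0.006 0 0.014 0 0 0" --pt "0.006 0 0.021 0 0 0" --pt "0.006 0 0.028 0 0 0" --pt "0.006 0 0.028 0 0 0"

```text
clock: 51.32
tool_pos: [0.4841, -0.061, 0.0664]
orientation: [179.9, 0.5, 174.0]
force: [6.6, -1.3, 8.8]
opening: 0.046
gripper_force: 30.0
```

```bash
python3 -c "
from h import *
snap('scene','s8.png');print(telemetry.get_obs()['force'],telemetry.get_obs()['moment'])"
```

```text
[ 5.18012268 -0.7398752   8.91574202] [-0.26107097 -1.79756061 -0.00592984]
```

>>> carry_out --pt "0 0 0.006 0 0 0" --pt "-0.001 0 0.012 0 0 0" --pt "-0.002 0 0.018 0 0 0" --pt "-0.003 0 0.024 0 0 0" --pt "-0.003 0 0.024 0 0 0"

```text
clock: 52.0
tool_pos: [0.4858, -0.0613, 0.0415]
orientation: [179.9, 0.3, 174.0]
force: [4.3, -0.2, 5.4]
opening: 0.0457
gripper_force: 30.0
```

>>> carry_out --pt "0 0 0 0 0 0" --pt "0 0 0 0 0 0" --pt "0 0 0 0 0 0" --pt "0 0 -0.05 0 0 0" --pt "0 0 -0.1 0 0 0" --pt "0 0 -0.15 0 0 0" --pt "0 0 -0.2 0 0 0" --grip 0.35

```text
clock: 52.88
tool_pos: [0.4818, -0.062, 0.2422]
orientation: [180.0, -0.0, 173.9]
force: [0.9, 1.0, -0.2]
opening: 0.0594
gripper_force: 0.0
```

```bash
echo '[0.4822,-0.0605,0.241,-186.087]'>cmd.json; python3 plan.py .36,-.38,.28,-186.087,1
```

```text
[[0.015, -0.055, -0.007, 0, 0, 0], [0.029, -0.11, -0.013, 0, 0, 0], [0.044, -0.165, -0.02, 0, 0, 0], [0.058, -0.22, -0.026, 0, 0, 0], [0.073, -0.276, -0.033, 0, 0, 0], [0.088, -0.331, -0.039, 0, 0, 0], [0.088, -0.331, -0.039, 0, 0, 0]]
end [   0.3596   -0.3803    0.28   -186.087 ]
```

>>> carry_out --pt "0.015 -0.055 -0.007 0 0 0" --pt "0.029 -0.11 -0.013 0 0 0" --pt "0.044 -0.165 -0.02 0 0 0" --pt "0.058 -0.22 -0.026 0 0 0" --pt "0.073 -0.276 -0.033 0 0 0" --pt "0.088 -0.331 -0.039 0 0 0" --pt "0.088 -0.331 -0.039 0 0 0"

```text
clock: 53.75
tool_pos: [0.3578, -0.3845, 0.2792]
orientation: [-180.0, -0.1, 173.6]
force: [-0.3, 0.8, -0.4]
opening: 0.0594
gripper_force: 0.0
```

```bash
cat > chk.py <<'E'
from h import *
import sys
PL={'1':(.4638,-.0587),'2':(.5388,-.0436),'3':(.5237,.0315),'4':(.4486,.0163)}
def bands(n,im):
    hsv=cv2.cvtColor(np.ascontiguousarray(im),cv2.COLOR_RGB2HSV)
    m=((hsv[...,1]<60)&(hsv[...,2]>150)).astype(np.uint8)
    k,lab,st,ce=cv2.connectedComponentsWithStats(m)
    return [(ce[i],st[i,4],cv2.minAreaRect(np.argwhere(lab==i)[:,::-1].astype(np.float32))) for i in range(1,k) if 20<st[i,4]<700]
def run(f=''):
    for n in('top','scene'):
        im=snap(n,n+f+'.png');b=bands(n,im)
        for p,c in PL.items():
            e=w2px(n,[[*c,.076]])[0]
            q=min(b,key=lambda t:np.hypot(*(t[0]-e)));w=px2w(n,q[0],.076)[0]
            d=R2(.106)@(w[:2]-np.array(c))
            print(n,p,'exp',e.round(1),'band',q[0].round(1),'area',q[1],'skid-frame off mm',(d*1000).round(1),'rect',np.round(q[2][1],1),round(q[2][2],1))
if __name__=='__main__': run(sys.argv[1])
E
python3 chk.py 9
```

```text
top 1 exp [330.5 244.5] band [331. 246.] area 129 skid-frame off mm [-4.5 -2.5] rect [15.3  8.3] 10.3
top 2 exp [327.2 221.2] band [327.4 221.4] area 128 skid-frame off mm [-0.7 -0.8] rect [ 8.2 15.5] 9.5
top 3 exp [303.5 224. ] band [304.3 223.3] area 124 skid-frame off mm [ 2.7 -2.2] rect [14.8  8.2] 9.5
top 4 exp [306.7 247.4] band [306.6 248.1] area 135 skid-frame off mm [-2.3 -0.3] rect [ 8.2 16.3] 9.5
scene 1 exp [235.1 236.5] band [231.6 238.3] area 256 skid-frame off mm [-2.9 -8.7] rect [14.2 26.8] 28.6
scene 2 exp [266.  246.4] band [268.1 248.1] area 270 skid-frame off mm [ 6.6 -0.7] rect [26.1 14.4] 48.4
scene 3 exp [278.5 220.7] band [278.8 221.6] area 187 skid-frame off mm [ 2.2 -1.8] rect [ 9.2 20.5] 45.0
scene 4 exp [248.5 211.5] band [249.5 212.4] area 212 skid-frame off mm [ 3.7 -0.4] rect [23.3 12. ] 45.0
```

```bash
cat > pit.py <<'E'
from chk import *
from scipy.spatial.transform import Rotation as R
from scipy.optimize import minimize
ims={n:cv2.imread(f'pics/{n}9.png')[:,:,::-1] for n in('top','scene')} 
def masks(n):
    hsv=cv2.cvtColor(np.ascontiguousarray(ims[n]),cv2.COLOR_RGB2HSV);m=((hsv[...,1]<60)&(hsv[...,2]>150)).astype(np.uint8)
    k,lab,st,ce=cv2.connectedComponentsWithStats(m);e=w2px(n,[[*PL['1'],.076]])[0]
    i=min([i for i in range(1,k) if 20<st[i,4]<700],key=lambda i:np.hypot(*(ce[i]-e)));return lab==i
def cost(p,M,b=.0125):
    A=R.from_euler('ZYX',[p[2],p[3],p[4]]).as_matrix();t=0
    for n in M:
        m=np.zeros((420*8,560*8),np.uint8) if 0 else None
        faces=[[(s*b,w*.023,.023) for s,w in((1,1),(1,-1),(-1,-1),(-1,1))]]+[[(s*b,-.023,h*.023) for s,h in((1,1),(1,-1),(-1,-1),(-1,1))]]
        u0,v0=[int(v) for v in np.argwhere(M[n]).mean(0)[::-1]];S=8
        im=np.zeros((60*S,60*S),np.uint8)
        for f in faces[:(1 if n=='top' else 2)]:
            P=((w2px(n,np.array(f)@A.T+p[[0,1,5]])-[u0-30,v0-30]+.5)*S).astype(np.int32);cv2.fillConvexPoly(im,P,255)
        r=cv2.resize(im,(60,60),interpolation=cv2.INTER_AREA)/255.;m=M[n][v0-30:v0+30,u0-30:u0+30].astype(float)
        t+=np.abs(r-m).sum()/m.sum()
    return t
def go():
    M={n:masks(n) for n in ims}
    for th in (0,-.05,-.1,-.2,-.3,-.5):
        best=min((minimize(lambda q:cost(np.r_[q[:3],th,0,.03+.046*np.sin(-th)+.023*np.cos(th)],M),[.459+dx,-.062,-.106],method='Nelder-Mead',options=dict(initial_simplex=np.array([[.459+dx,-.062,-.106],[.463+dx,-.062,-.106],[.459+dx,-.058,-.106],[.459+dx,-.062,-.05]]))) for dx in(0,-.006)),key=lambda r:r.fun)
        print(th,round(best.fun,3),best.x.round(4))
go()
E
python3 pit.py; echo before; sed -i "s#f'pics/{n}9.png'#{'top':'pics/t7.png','scene':'pics/s6.png'}[n]#" pit.py; python3 pit.py
```

```text
0 0.268 [ 0.4586 -0.0592 -0.1289]
-0.05 0.237 [ 0.4603 -0.0604 -0.1157]
-0.1 0.27 [ 0.4613 -0.0606 -0.1309]
-0.2 0.432 [ 0.4634 -0.0622 -0.1573]
-0.3 0.617 [ 0.4648 -0.0626 -0.1506]
-0.5 0.925 [ 0.469  -0.0646 -0.2088]
beforeTraceback (most recent call last):
  File "pit.py", line 26, in <module>
    go()
    ~~^^
  File "pit.py", line 24, in go
    best=min((minimize(lambda q:cost(np.r_[q[:3],th,0,.03+.046*np.sin(-th)+.023*np.cos(th)],M),[.459+dx,-.062,-.106],method='Nelder-Mead',options=dict(initial_simplex=np.array([[.459+dx,-.062,-.106],[.463+dx,-.062,-.106],[.459+dx,-.058,-.106],[.459+dx,-.062,-.05]]))) for dx in(0,-.006)),key=lambda r:r.fun)
  File "pit.py", line 24, in <genexpr>
    best=min((minimize(lambda q:cost(np.r_[q[:3],th,0,.03+.046*np.sin(-th)+.023*np.cos(th)],M),[.459+dx,-.062,-.106],method='Nelder-Mead',options=dict(initial_simplex=np.array([[.459+dx,-.062,-.106],[.463+dx,-.062,-.106],[.459+dx,-.058,-.106],[.459+dx,-.062,-.05]]))) for dx in(0,-.006)),key=lambda r:r.fun)
              ~~~~~~~~^^^^^^^^^^^^^^^^^^^^^^^^^^^^^^^^^^^^^^^^^^^^^^^^^^^^^^^^^^^^^^^^^^^^^^^^^^^
[... 505 characters left out ...]
.023*np.cos(th)],M),[.459+dx,-.062,-.106],method='Nelder-Mead',options=dict(initial_simplex=np.array([[.459+dx,-.062,-.106],[.463+dx,-.062,-.106],[.459+dx,-.058,-.106],[.459+dx,-.062,-.05]]))) for dx in(0,-.006)),key=lambda r:r.fun)
                                ~~~~^^^^^^^^^^^^^^^^^^^^^^^^^^^^^^^^^^^^^^^^^^^^^^^^^^^^^^^^^^
  File "pit.py", line 17, in cost
    P=((w2px(n,np.array(f)@A.T+p[[0,1,5]])-[u0-30,v0-30]+.5)*S).astype(np.int32);cv2.fillConvexPoly(im,P,255)
        ~~~~^^^^^^^^^^^^^^^^^^^^^^^^^^^^^^
  File "h.py", line 12, in w2px
    c=viewer.camera_info(n);K=np.array(c['intrinsics']);T=np.linalg.inv(np.array(c['extrinsics']))
ValueError: time passes only in moves, steps and waits
```

Per the top view, the place1 carton now lies flat: its band area and angle match the others, and it is about 5 mm off its outline. The other three are within 4 mm. Now the lid.

```bash
python3 plan.py .42,-.34,.3,-175.6 .64,-.322,.3,-175.6,2 '|' .64,-.322,.185,-175.6,1 '|' .545,-.33,.185,-175.6,0 '|' .545,-.33,.3,-175.6
```

```text
[[-0.028, 0.023, -0.01, 0, 0, -0.092], [-0.056, 0.046, -0.02, 0, 0, -0.183], [-0.11, 0.056, -0.02, 0, 0, -0.183], [-0.164, 0.067, -0.02, 0, 0, -0.183], [-0.218, 0.077, -0.02, 0, 0, -0.183], [-0.273, 0.088, -0.02, 0, 0, -0.183], [-0.273, 0.088, -0.02, 0, 0, -0.183], [-0.273, 0.088, -0.02, 0, 0, -0.183]]
[[0, 0, 0.057, 0, 0, 0], [0, 0, 0.115, 0, 0, 0], [0, 0, 0.115, 0, 0, 0]]
[[0.048, 0, 0, 0, 0, 0], [0.096, -0.001, 0, 0, 0, 0]]
[[0, 0, -0.057, 0, 0, 0], [0, 0, -0.115, 0, 0, 0]]
end [   0.5447   -0.3301    0.3    -175.6019]
```

>>> carry_out --pt "-0.028 0.023 -0.01 0 0 -0.092" --pt "-0.056 0.046 -0.02 0 0 -0.183" --pt "-0.11 0.056 -0.02 0 0 -0.183" --pt "-0.164 0.067 -0.02 0 0 -0.183" --pt "-0.218 0.077 -0.02 0 0 -0.183" --pt "-0.273 0.088 -0.02 0 0 -0.183" --pt "-0.273 0.088 -0.02 0 0 -0.183" --pt "-0.273 0.088 -0.02 0 0 -0.183" --grip -1

```text
clock: 54.85
tool_pos: [0.6409, -0.3214, 0.2987]
orientation: [180.0, -0.1, -175.5]
force: [-0.0, -0.1, 0.3]
opening: 0.0004
gripper_force: 0.0
```

>>> carry_out --pt "0 0 0.057 0 0 0" --pt "0 0 0.115 0 0 0" --pt "0 0 0.115 0 0 0"

```text
clock: 55.22
tool_pos: [0.637, -0.3218, 0.1808]
orientation: [179.8, -0.4, -175.6]
force: [0.4, -0.4, -0.0]
opening: 0.0001
gripper_force: 0.0
```

>>> carry_out --pt "0.015 0 0 0 0 0" --pt "0.03 0 0 0 0 0" --pt "0.045 0 0 0 0 0" --pt "0.06 0 0 0 0 0" --pt "0.075 0 0 0 0 0" --pt "0.096 -0.001 0 0 0 0" --pt "0.096 -0.001 0 0 0 0"

```text
clock: 56.1
tool_pos: [0.543, -0.3316, 0.1847]
orientation: [180.0, -0.0, -175.6]
force: [1.2, 0.3, 0.4]
opening: 0.0004
gripper_force: 0.0
```

>>> carry_out --pt "0 0 -0.057 0 0 0" --pt "0 0 -0.115 0 0 0" --pt "0 0 -0.115 0 0 0" --pt "0 0 -0.115 0 0 0" --pt "0 0 -0.115 0 0 0" --pt "0 0 -0.115 0 0 0" --pt "0 0 -0.115 0 0 0" --pt "0 0 -0.115 0 0 0"

```text
clock: 57.1
tool_pos: [0.5448, -0.3315, 0.2993]
orientation: [180.0, -0.0, -175.6]
force: [0.4, -0.3, 0.5]
opening: 0.0006
gripper_force: 0.0
```

```bash
python3 plan.py .38,-.55,.3,-85.6,1
```

```text
[[0.02, -0.023, 0, 0, 0, -0.175], [0.04, -0.046, 0, 0, 0, -0.349], [0.06, -0.069, 0, 0, 0, -0.524], [0.081, -0.092, 0, 0, 0, -0.698], [0.101, -0.115, 0, 0, 0, -0.873], [0.121, -0.138, 0, 0, 0, -1.047], [0.141, -0.161, 0, 0, 0, -1.222], [0.161, -0.184, 0, 0, 0, -1.396]]
[[0.026, 0.016, 0, 0, 0, -0.175], [0.026, 0.016, 0, 0, 0, -0.175]]
end [  0.3799  -0.5502   0.3    -85.5902]
```

>>> carry_out --pt "0.02 -0.023 0 0 0 -0.175" --pt "0.04 -0.046 0 0 0 -0.349" --pt "0.06 -0.069 0 0 0 -0.524" --pt "0.081 -0.092 0 0 0 -0.698" --pt "0.101 -0.115 0 0 0 -0.873" --pt "0.121 -0.138 0 0 0 -1.047" --pt "0.141 -0.161 0 0 0 -1.222" --pt "0.161 -0.184 0 0 0 -1.396" --grip -0.2

```text
clock: 58.1
tool_pos: [0.3978, -0.528, 0.2996]
orientation: [-180.0, -0.0, -95.3]
force: [-0.2, -0.4, -0.2]
opening: 0.0353
gripper_force: 0.0
```

>>> carry_out --pt "0.026 0.016 0 0 0 -0.175" --pt "0.026 0.016 0 0 0 -0.175" --pt "0.026 0.016 0 0 0 -0.175" --pt "0.026 0.016 0 0 0 -0.175"

```text
clock: 58.6
tool_pos: [0.3805, -0.551, 0.2997]
orientation: [-180.0, -0.0, -85.6]
force: [0.1, 0.4, 0.5]
opening: 0.0349
gripper_force: 0.0
```

```bash
python3 - <<'E'
from chk import *; import fitcase as f
run('10')
im=cv2.imread('pics/scene10.png').astype(np.float32)
xs=np.arange(-.10,-.04,.003)
for z in(.078,.07):
  for y0,y1 in((.05,.115),(-.02,.0)) :
    L=np.array([[x,y] for x in xs for y in np.linspace(y0,y1,12)])@R2(f.cs[2]).T+f.cs[:2]
    uv=w2px('scene',np.c_[L,[z]*len(L)]).astype(np.float32)
    v=cv2.remap(im,uv[:,0].reshape(len(xs),12),uv[:,1].reshape(len(xs),12),1).mean((1,2))
    print(z,y0,[(round(1000*x),round(float(q))) for x,q in zip(xs,v)])
E
```

```text
top 1 exp [330.5 244.5] band [331. 246.] area 129 skid-frame off mm [-4.5 -2.5] rect [15.3  8.3] 10.3
top 2 exp [327.2 221.2] band [327.4 221.4] area 127 skid-frame off mm [-0.5 -0.8] rect [ 8.2 15.3] 9.5
top 3 exp [303.5 224. ] band [304.4 223.3] area 123 skid-frame off mm [ 2.7 -2.4] rect [14.6  8.2] 9.5
top 4 exp [306.7 247.4] band [306.7 248.1] area 134 skid-frame off mm [-2.3 -0.4] rect [ 8.2 16.3] 9.5
scene 1 exp [235.1 236.5] band [231.8 238.2] area 255 skid-frame off mm [-2.9 -8.2] rect [14.2 27.1] 28.8
scene 2 exp [266.  246.4] band [268.2 248.1] area 264 skid-frame off mm [ 6.7 -0.7] rect [26.1 14.4] 48.4
scene 3 exp [278.5 220.7] band [278.7 221.7] area 188 skid-frame off mm [ 2.2 -2. ] rect [ 9.2 20.5] 45.0
scene 4 exp [248.5 211.5] band [249.5 212.3] area 208 skid-frame off mm [ 3.4 -0.4] rect [22.7 11.6] 42.9
0.078 0.05 [(-100, 112), (-97, 112), (-94, 110), (-91, 106), (-88, 103), (-85, 104), (-82, 105), (-79, 104), (-76, 103), (-73, 106), (-70, 132), (-67, 162), (-64, 167), (-61, 168), (-58, 168), (-55, 168), (-52, 172), (-49, 182), (-46, 188), (-43, 186)]
0.078 -0.02 [(-100, 123), (-97, 149), (-94, 157), (-91, 157), (-88, 148), (-85, 122), (-82, 101), (-79, 118), (-76, 144), (-73, 149), (-70, 144), (-67, 148), (-64, 151), (-61, 154), (-58, 155), (-55, 153), (-52, 156), (-49, 163), (-46, 166), (-43, 167)]
0.07 0.05 [(-100, 111), (-97, 108), (-94, 105), (-91, 103), (-88, 104), (-85, 104), (-82, 103), (-79, 103), (-76, 111), (-73, 145), (-70, 165), (-67, 167), (-64, 168), (-61, 168), (-58, 168), (-55, 175), (-52, 186), (-49, 189), (-46, 186), (-43, 182)]
0.07 -0.02 [(-100, 154), (-97, 158), (-94, 153), (-91, 138), (-88, 110), (-85, 103), (-82, 129), (-79, 149), (-76, 148), (-73, 144), (-70, 149), (-67, 152), (-64, 155), (-61, 155), (-58, 154), (-55, 157), (-52, 164), (-49, 167), (-46, 168), (-43, 171)]
```

The lid's front edge projects exactly at z=78 mm, x=-70 mm, so it is shut. The skid layer is unchanged. Now the turnbutton.

```bash
python3 plan.py .4123,-.3404,.2,-85.59,2 '|' .4123,-.3404,.085,-85.59,2
```

```text
[[-0.041, -0.01, 0.02, 0, 0, 0], [-0.083, -0.019, 0.04, 0, 0, 0], [-0.124, -0.029, 0.06, 0, 0, 0], [-0.165, -0.039, 0.08, 0, 0, 0], [-0.207, -0.048, 0.1, 0, 0, 0], [-0.207, -0.048, 0.1, 0, 0, 0], [-0.207, -0.048, 0.1, 0, 0, 0]]
[[0, 0, 0.057, 0, 0, 0], [0, 0, 0.115, 0, 0, 0], [0, 0, 0.115, 0, 0, 0], [0, 0, 0.115, 0, 0, 0]]
end [ 4.11800e-01 -3.40100e-01  8.50000e-02 -8.55902e+01]
```

>>> carry_out --pt "-0.041 -0.01 0.02 0 0 0" --pt "-0.083 -0.019 0.04 0 0 0" --pt "-0.124 -0.029 0.06 0 0 0" --pt "-0.165 -0.039 0.08 0 0 0" --pt "-0.207 -0.048 0.1 0 0 0" --pt "-0.207 -0.048 0.1 0 0 0" --pt "-0.207 -0.048 0.1 0 0 0"

```text
clock: 59.58
tool_pos: [0.4126, -0.3414, 0.2003]
orientation: [-179.9, -0.0, -85.5]
force: [-0.7, 0.3, -0.3]
opening: 0.0351
gripper_force: 0.0
```

>>> carry_out --pt "0 0 0.04 0 0 0" --pt "0 0 0.08 0 0 0" --pt "0 0 0.1 0 0 0" --pt "0 0 0.115 0 0 0" --pt "0 0 0.115 0 0 0"

```text
clock: 60.2
tool_pos: [0.4116, -0.342, 0.084]
orientation: [179.9, 0.0, -85.6]
force: [-0.7, 0.1, 0.2]
opening: 0.0351
gripper_force: 0.0
```

>>> carry_out --pt "0 0 0 0 0 0" --pt "0 0 0 0 0 0" --pt "0 0 0 0 0 0" --pt "0 0 0 0 0 0" --pt "0 0 0 0 0 0" --grip -1

```text
clock: 60.82
tool_pos: [0.4135, -0.3418, 0.0854]
orientation: [-179.8, -0.1, -85.6]
force: [5.0, 2.7, 3.5]
opening: 0.0137
gripper_force: 30.0
```

>>> carry_out --pt "0 0 0 0 0 0.175" --pt "0 0 0 0 0 0.35" --pt "0 0 0 0 0 0.525" --pt "0 0 0 0 0 0.7" --pt "0 0 0 0 0 0.875" --pt "0 0 0 0 0 1.05" --pt "0 0 0 0 0 1.225" --pt "0 0 0 0 0 1.4"

```text
clock: 61.82
tool_pos: [0.4083, -0.3383, 0.0852]
orientation: [179.6, -0.3, -166.2]
force: [-8.1, 26.6, 28.1]
opening: 0.0138
gripper_force: 30.1
```

>>> carry_out --pt "0 0 0 0 0 0.15" --pt "0 0 0 0 0 0.16" --pt "0 0 0 0 0 0.16" --pt "0 0 0 0 0 0.16"

```text
clock: 62.32
tool_pos: [0.4082, -0.3375, 0.0852]
orientation: [179.6, -0.3, -175.0]
force: [-7.5, 27.8, 28.4]
opening: 0.0134
gripper_force: 30.0
```

>>> carry_out --pt "0 0 0 0 0 0" --pt "0 0 0 0 0 0" --pt "0 0 -0.05 0 0 0" --pt "0 0 -0.1 0 0 0" --pt "0 0 -0.16 0 0 0" --pt "0 0 -0.2 0 0 0" --grip -0.2

```text
clock: 63.08
tool_pos: [0.412, -0.3422, 0.2875]
orientation: [-179.9, 0.1, -175.0]
force: [-0.2, 0.3, 0.3]
opening: 0.0348
gripper_force: 0.0
```

```bash
echo '[0.4118,-0.3401,0.285,-175.4]'>cmd.json; python3 plan.py .38,-.55,.3,-175.4,2
```

```text
[[0.012, -0.052, -0.004, 0, 0, 0], [0.024, -0.103, -0.008, 0, 0, 0], [0.036, -0.155, -0.011, 0, 0, 0], [0.049, -0.207, -0.015, 0, 0, 0], [0.049, -0.207, -0.015, 0, 0, 0], [0.049, -0.207, -0.015, 0, 0, 0]]
end [   0.3796   -0.5504    0.3    -175.4   ]
```

>>> carry_out --pt "0.012 -0.052 -0.004 0 0 0" --pt "0.024 -0.103 -0.008 0 0 0" --pt "0.036 -0.155 -0.011 0 0 0" --pt "0.049 -0.207 -0.015 0 0 0" --pt "0.049 -0.207 -0.015 0 0 0" --pt "0.049 -0.207 -0.015 0 0 0"

```text
clock: 63.82
tool_pos: [0.3806, -0.5522, 0.2986]
orientation: [179.9, -0.1, -175.0]
force: [-1.0, 0.3, 0.3]
opening: 0.0348
gripper_force: 0.0
```

```bash
python3 - <<'E'
from chk import *; import fitcase as f
run('11')
for n in('top','scene'):
    im=cv2.imread(f'pics/{n}11.png');h=cv2.cvtColor(im,cv2.COLOR_BGR2HSV)
    m=(h[...,0]>20)&(h[...,0]<32)&(h[...,1]>170)&(h[...,2]>150)
    e=w2px(n,[[.4123,-.3401,.096]])[0];p=np.argwhere(m)[:,::-1];p=p[np.hypot(*(p-e).T)<22]
    w=px2w(n,p,.096)[:,:2];l=(w-f.cs[:2])@R2(f.cs[2]);c=l-l.mean(0);v=np.linalg.eigh(c.T@c)[1][:,1]
    print(n,len(p),'centre',l.mean(0).round(4),'extent',np.ptp(l,0).round(3),'angle from front deg',np.degrees(np.arctan2(v[0],v[1])).round(1))
    # lid front edge
xs=np.arange(-.09,-.05,.003);im=cv2.imread('pics/scene11.png').astype(np.float32)
L=np.array([[x,y] for x in xs for y in np.linspace(.05,.115,12)])@R2(f.cs[2]).T+f.cs[:2]
uv=w2px('scene',np.c_[L,[.078]*len(L)]).astype(np.float32)
print(cv2.remap(im,uv[:,0].reshape(-1,12),uv[:,1].reshape(-1,12),1).mean((1,2)).round())
# tray leftovers and painter's things
d=np.abs(cv2.imread('pics/top11.png').astype(int)-cv2.imread('pics/t1.png')).max(2)
print('washpot/tin/stone diff',[(d[a:b,c:e]>50).sum() for a,b,c,e in((140,175,260,292),(148,178,310,340),(152,196,372,410))])
E
```

```text
top 1 exp [330.5 244.5] band [331. 246.] area 129 skid-frame off mm [-4.5 -2.5] rect [15.3  8.3] 10.3
top 2 exp [327.2 221.2] band [327.4 221.4] area 127 skid-frame off mm [-0.5 -0.8] rect [ 8.2 15.3] 9.5
top 3 exp [303.5 224. ] band [304.4 223.3] area 123 skid-frame off mm [ 2.7 -2.4] rect [14.6  8.2] 9.5
top 4 exp [306.7 247.4] band [306.7 248.1] area 134 skid-frame off mm [-2.3 -0.4] rect [ 8.2 16.3] 9.5
scene 1 exp [235.1 236.5] band [231.7 238.1] area 253 skid-frame off mm [-3.1 -8.1] rect [14.2 27.1] 28.6
scene 2 exp [266.  246.4] band [268.1 248.1] area 266 skid-frame off mm [ 6.5 -0.7] rect [26.1 14.4] 48.4
scene 3 exp [278.5 220.7] band [278.7 221.6] area 187 skid-frame off mm [ 2.2 -1.8] rect [ 9.2 20.5] 45.0
scene 4 exp [248.5 211.5] band [249.5 212.3] area 208 skid-frame off mm [ 3.3 -0.2] rect [22.7 11.6] 42.9
top 54 centre [-0.0797  0.0017] extent [0.056 0.013] angle from front deg -88.6
scene 20 centre [-0.0672  0.003 ] extent [0.04  0.009] angle from front deg -93.3
[105. 104. 105. 105. 104. 104. 111. 145. 165. 167. 169. 169. 168. 175.]
washpot/tin/stone diff [np.int64(0), np.int64(0), np.int64(0)]
```

```bash
python3 -c "
from plant import workorder
print(workorder.close_job())"
```

```text
the job is handed in; nothing more can be done
None
```

Job handed in at about 64 s; no verdict came back: four cartons are on the outlines (the place1 carton had tipped and was reset, and sits about 5 mm off), three are in the case, the lid is shut and the turnbutton is square across it.

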